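# Blank off the vacuum manifold with cam-lock couplings and test the pump

### The job

Put every loose coupling that is there onto an adaptor of its own on the vacuum manifold, push it fully home and swing both of its cam arms all the way down, one after the other. Only when all of them are locked, slide the dust cover on the pump control box aside, press the button fully in, let go and slide the cover fully shut again. Leave the other things on the table where they are.

Things in the scene. Friction and masses are not known exactly. Their poses are not given: they have to be found in the camera images.
- coupling1_mid (a point): loose closed coupling, upright aluminium octagon 46 mm across flats, 62 tall, its foot 60 x 58 x 8, 0.3-0.45 kg, standing on its open mouth; may be absent. Point: on its axis, half-way up (31 above the rim), z up. Bore 35 wide, 36 deep. Cam arms on its +x and -x sides reach 65 from the axis when up; grip the flats at +-y, 10 to 17 above this point. All couplings are alike, any fits any adaptor.
- coupling1_front_arm (a joint): cam arm on the coupling's +x side: brass bar 52 x 13 x 8 mm, pivot along y, 28 mm from the axis, 13 mm below the mid point. 0 = open, out and up at 45 deg; 1.66 = stop, fully down, locked (50 deg below level). Stays where left (0.06 N m). Push straight down with a fingertip 23 mm outboard of the pivot, 2-5 N, until the fingertip is 12-18 mm below the pivot.
- coupling1_rear_arm (a joint): the same arm on the coupling's -x side, same joint values (0 = open, 1.66 = fully down). An arm's inner cam swings into the adaptor's groove, so it goes fully down only on a coupling that is home.
- coupling2_mid (a point): loose closed coupling, upright aluminium octagon 46 mm across flats, 62 tall, its foot 60 x 58 x 8, 0.3-0.45 kg, standing on its open mouth; may be absent. Point: on its axis, half-way up (31 above the rim), z up. Bore 35 wide, 36 deep. Cam arms on its +x and -x sides reach 65 from the axis when up; grip the flats at +-y, 10 to 17 above this point. All couplings are alike, any fits any adaptor.
- coupling2_front_arm (a joint): cam arm on the coupling's +x side: brass bar 52 x 13 x 8 mm, pivot along y, 28 mm from the axis, 13 mm below the mid point. 0 = open, out and up at 45 deg; 1.66 = stop, fully down, locked (50 deg below level). Stays where left (0.06 N m). Push straight down with a fingertip 23 mm outboard of the pivot, 2-5 N, until the fingertip is 12-18 mm below the pivot.
- coupling2_rear_arm (a joint): the same arm on the coupling's -x side, same joint values (0 = open, 1.66 = fully down). An arm's inner cam swings into the adaptor's groove, so it goes fully down only on a coupling that is home.
- coupling3_mid (a point): loose closed coupling, upright aluminium octagon 46 mm across flats, 62 tall, its foot 60 x 58 x 8, 0.3-0.45 kg, standing on its open mouth; may be absent. Point: on its axis, half-way up (31 above the rim), z up. Bore 35 wide, 36 deep. Cam arms on its +x and -x sides reach 65 from the axis when up; grip the flats at +-y, 10 to 17 above this point. All couplings are alike, any fits any adaptor.
- coupling3_front_arm (a joint): cam arm on the coupling's +x side: brass bar 52 x 13 x 8 mm, pivot along y, 28 mm from the axis, 13 mm below the mid point. 0 = open, out and up at 45 deg; 1.66 = stop, fully down, locked (50 deg below level). Stays where left (0.06 N m). Push straight down with a fingertip 23 mm outboard of the pivot, 2-5 N, until the fingertip is 12-18 mm below the pivot.
- coupling3_rear_arm (a joint): the same arm on the coupling's -x side, same joint values (0 = open, 1.66 = fully down). An arm's inner cam swings into the adaptor's groove, so it goes fully down only on a coupling that is home.
- adaptor1_home (a point): Where a coupling's mid point is once home; x across, y along the fixed bar (60x320x45 mm) with 3 upright grooved adaptors 100 apart, 32 wide, bevelled top 3 above this point, a 52 wide shoulder 31 below it. A rubber seal holds a coupling 6 mm too high: push with 8-12 N till the shoulder stops it; it stays. Turn the arms across the bar. Spares stay open.
- adaptor2_home (a point): like adaptor1. Where a coupling's mid point is once home; x across, y along the fixed bar (60x320x45 mm) with 3 upright grooved adaptors 100 apart, 32 wide, bevelled top 3 above this point, a 52 wide shoulder 31 below it. A rubber seal holds a coupling 6 mm too high: push with 8-12 N till the shoulder stops it; it stays. Turn the arms across the bar. Spares stay open.
- adaptor3_home (a point): like adaptor1. Where a coupling's mid point is once home; x across, y along the fixed bar (60x320x45 mm) with 3 upright grooved adaptors 100 apart, 32 wide, bevelled top 3 above this point, a 52 wide shoulder 31 below it. A rubber seal holds a coupling 6 mm too high: push with 8-12 N till the shoulder stops it; it stays. Turn the arms across the bar. Spares stay open.
- cover (a joint): steel sliding dust cover of the grey pump control box (fixed, 120 x 200 x 60 mm): plate 70 x 64 mm, 26 mm above the box top, hiding the button. 0 = shut, 0.075 = fully open (slid along +y of the cover_grip frame). Friction 2 N, stays where left.
- cover_grip (a point): middle of the black upright fin on the dust cover (34 mm along x, 12 mm along y, 32 mm tall; this point is half-way up, 16 mm above the plate). It moves with the cover; z up, the cover opens along its +y.
- button_top (a point): centre of the top face of the round grey push button (28 mm wide) on the control box, beneath the shut cover, 78 mm above the table. It is pressed straight down, 6 mm travel, about 5 N.
- button (a joint): travel of the button: 0 = out, 0.006 = fully in; springs back.
- pencil: bystander, to be left alone: flat carpenter's pencil, 150 x 14 x 8 mm, lying along its x; origin at the centre of its underside
- eraser: bystander, to be left alone: small red eraser 45 x 22 x 14 mm; origin at the centre of its underside
- jar: bystander, to be left alone: glass jar 70 mm wide, 90 mm tall; origin at the centre of its underside
- glue: bystander, to be left alone: white glue bottle 56 mm wide, 160 mm tall; origin at the centre of its underside
- steel_rule: bystander, to be left alone: steel rule 30 x 400 x 4 mm; origin at the centre of its underside
- corner_joint: bystander, fixed: L of two spruce beams, 160 x 153 x 70 mm, at the side of the table opposite the control box; origin about its middle, at the table

How it is judged:
By the outcome, as a careful person would: the job done as asked, in the order asked, and still so for the second after the job is handed in, with the robot touching nothing.
Of coupling1, coupling2, coupling3 only 2 to 3 are there at a start; the rules pass over those that are not, and their reading is None.
At some moment in a run one of coupling1, coupling2, coupling3 may be knocked a few centimetres aside while the robot is not near it.
It also fails if it takes over 210 s, if anything falls off the work surface, if the arm or the gripper's body presses on something with over 40 N, if the wrist force passes 120 N, or if a joint passes its speed limit or range.

### The arm

A 7-joint arm with a two-finger parallel gripper is mounted at the origin on the work surface. World frame = base frame: x ahead of the robot, y to its left, z up, the work surface at z = 0. Lengths are in m, angles in rad, forces in N, time in s.
With the tool pointing down it reaches from about 0.35 to 0.9 m from the base axis. Payload 8.1 kg.
Tool frame: the origin (TCP) lies on the centre line of the jaws, within the pads' length; the fingertips stand 17 mm ahead of it and the grasp point (between the pads) lies 2 mm behind it; z points along the fingers, y is the direction in which the jaws open and shut (so a half turn about z gives the same grasp; the last joint's range is limited). The gripper opens to 92 mm and grips with 3 to 60 N. Pads are 19 mm wide; open, the fingers measure 130 mm over their backs; the gripper's body (75 mm by 190 mm) begins 47 mm behind the grasp point.
Start: joints at [-1.382, 0.434, 0.025, 1.573, -0.012, 1.134, -0.075], TCP at [0.18, 0.599, 0.244] pointing down, gripper open.
Joint ranges: [-2.62, 2.62], [-0.44, 2.09], [-1.27, 1.32], [0.08, 2.57], [-1.32, 4.46], [0.12, 2], [-2.74, 2.74]. Speed limits (rad/s): [2.22, 2.22, 3.01, 3.01, 3.14, 3.14, 3.14].

### API

Orientations are given as a rotation vector (axis times angle).
In Python, from cell import arm, imaging, job gives the robot as it stands.
- The arm moves only by the tool jog_arm, never from a script. Its argument "moves" is a list of rows, each an object with "fingers": the closure, from -1 (fully open) to 1 (shut); "xyz": the shift along the tool's x, y, z in cm, a list of three; "angular": the turn, a rotation vector about the tool's x, y, z in rad, a list of three. In form: [{"fingers": fingers, "xyz": [dx, dy, dz], "angular": [ax, ay, az]}, ...]. A call has 1 to 12 rows; each row is the pose to reach, as a shift and turn from the pose commanded when the call began, along the tool's axes at that moment; what a row does not reach only later rows make up. A row lasts 1/8 s, in which the tool goes at most 62.5 mm and 10.7 degrees, less where a joint would pass 70% of its speed; a pose out of reach is approached as far as the arm can. A call with a gripper value outside its range is refused whole. The fingers move at their own pace and stop on an object; "grip_force" is the grip in N (left out, the last holds). Time passes only in rows, so rows that repeat a pose let the fingers close. It gives the time, the measured TCP pose, the force and the opening at its end, in the units of the state.
- arm.observe(): the state, without advancing time (a new reading comes with each control period).
- imaging.get_image(name): name is "side" or "top"; returns the picture (420x560x3 uint8, red, green, blue); there is no depth.
- imaging.camera_params(name): a dict with "fx", "fy", "cx", "cy" (pixels), "rvec" (rotation vector, rad) and "tvec" (3), from world to camera coordinates, as OpenCV has them. Camera axes: x right, y down, z forward; pixel columns grow to the right and rows downward; lengths in m; the calibration is good to about 2 mm. A picture is of the moment at which its call begins. camera_params takes no time and is no camera call.
- job.sign_off(): hands the job in, once; it reports no verdict.
The state is a dict: "clock": time; "joints": joint angles; "dq": joint speeds; "joint_efforts": joint torques, N m; "position": TCP position; "ee_rot": TCP orientation; "force": force on the tool from outside, world axes, zero at the start; "ft_torque": the same for the moment, N m; "width": opening from 0.0 (shut) to 1.0 (fully open).
Only numpy, scipy, OpenCV 4.12 (cv2) and the standard library are available. Lean on these libraries where they do the work, as an engineer would, in place of code of your own. Each camera call takes 0.05 s, during which the arm holds its last target. There are 200 camera calls.

## Working session

There is one attempt and no reset: what is moved stays moved. The work goes in short steps, Python scripts to look and compute and a tool call to move; the robot and the scene stay as the last step left them, time stands still between calls to the robot, and variables do not carry over. Pictures are saved under pics/ and viewed, about 12 in all and at most 16, crops included, and the job is handed in when it is done.

Besides the shell and the picture viewer there is one more tool, called after "Call:" as a command line: name --argument value ..., lists and objects as JSON in quotes. jog_arm: Moves the arm, as the interface text tells. Its arguments: {"type":"object","properties":{"moves":{"type":"array"},"grip_force":{"type":"number"}},"required":["moves"]}

```bash
mkdir -p pics; ls
python3 - <<'E'
from cell import arm, imaging
import cv2
print(arm.observe())
for n in("top","side"):
    p=imaging.camera_params(n);print(n,p)
    cv2.imwrite(f"pics/{n}0.png",cv2.cvtColor(imaging.get_image(n),cv2.COLOR_RGB2BGR))
E
```

```text
pics
{'clock': 0.0, 'joints': array([-1.38158887,  0.43519587,  0.02497104,  1.57406367, -0.01162932,
        1.13400127, -0.07511797]), 'dq': array([ 0.00205694, -0.00066054,  0.00122184,  0.00034489, -0.00026887,
        0.00015919,  0.00068351]), 'joint_efforts': array([ 1.08860909e-04, -6.67864394e+01,  9.85373519e-01, -3.14445877e+01,
       -6.03921711e-02,  4.33522963e-02,  1.81275191e-04]), 'position': array([0.17970852, 0.59811646, 0.24297469]), 'ee_rot': array([-4.56881667e-01, -3.10807975e+00,  2.38585118e-03]), 'force': array([ 0.12504524, -0.60062431, -0.34410344]), 'ft_torque': array([-0.00141624,  0.00635235, -0.00904505]), 'width': 0.9974084711720604}
top {'fx': 424.9754343310426, 'fy': 424.9754343310426, 'cx': 283.93807018160004, 'cy': 208.7224747963852, 'rvec': array([ 2.11679557, -2.14278023,  0.20461298]), 'tvec': array([-0.00815076,  0.60012082,  0.97291758])}
side {'fx': 509.2370334882732, 'fy': 509.2370334882732, 'cx': 283.44013956253, 'cy': 211.88988583431544, 'rvec': array([ 2.17716356, -0.90830333,  0.41055467]), 'tvec': array([-0.41108689,  0.32801811,  1.06923542])}
```

View pics/top0.png

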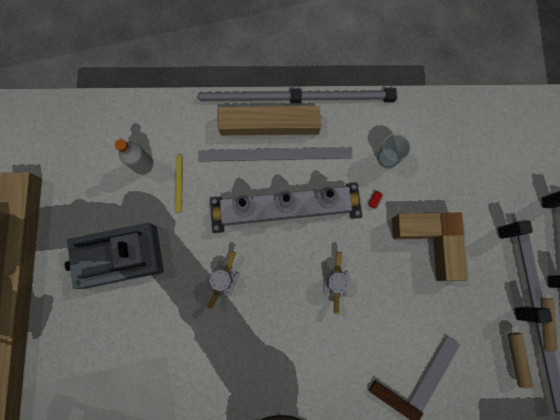

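View pics/side0.png

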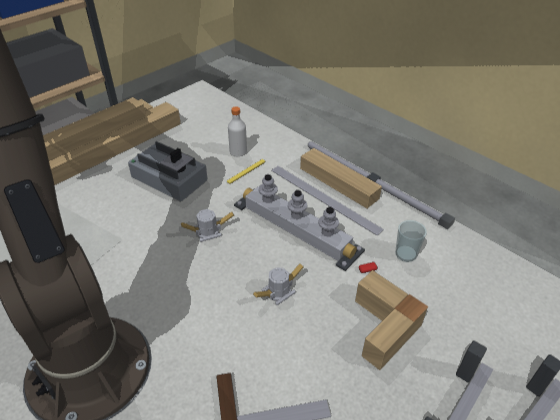

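```bash
cat > h.py <<'E'
from cell import arm, imaging, job
import cv2, numpy as np
from scipy.spatial.transform import Rotation as R
def cam(n):
    p=imaging.camera_params(n); K=np.array([[p['fx'],0,p['cx']],[0,p['fy'],p['cy']],[0,0,1]])
    return K,R.from_rotvec(p['rvec']).as_matrix(),np.array(p['tvec'])
def proj(n,X):
    K,r,t=cam(n); q=K@(r@np.array(X,float)+t); return q[:2]/q[2]
def cast(n,uv,z):
    K,r,t=cam(n); d=r.T@np.linalg.inv(K)@[*uv,1]; c=-r.T@t
    return c+d*(z-c[2])/d[2]
def tri(uvt,uvs):
    P=[K@np.c_[r,t] for K,r,t in (cam("top"),cam("side"))]
    X=cv2.triangulatePoints(P[0],P[1],np.array(uvt,float),np.array(uvs,float)).ravel(); return X[:3]/X[3]
def bgr(n): return cv2.cvtColor(imaging.get_image(n),cv2.COLOR_RGB2BGR)
def crop(im,x0,y0,x1,y1,s,f): cv2.imwrite(f,cv2.resize(im[y0:y1,x0:x1],None,fx=s,fy=s,interpolation=cv2.INTER_CUBIC))
E
python3 - <<'E'
from h import *
for n in("top","side"):
    print(n,-cam(n)[1].T@cam(n)[2], proj(n,[0.18,0.6,0.244]),proj(n,[0,0,0]))
im=cv2.imread('pics/top0.png'); crop(im,200,170,370,320,4.7,'pics/c1.png')
im=cv2.imread('pics/side0.png'); crop(im,170,160,370,310,4,'pics/c2.png')
E
```

```text
top [ 0.41341145 -0.00510227  1.06576029] [-56.493537   424.44308663] [280.37777749 470.85835215]
side [-0.11908244 -0.67492281  0.97475702] [  5.17356675 122.85291001] [ 87.65475505 368.11270403]
```

View pics/c1.png

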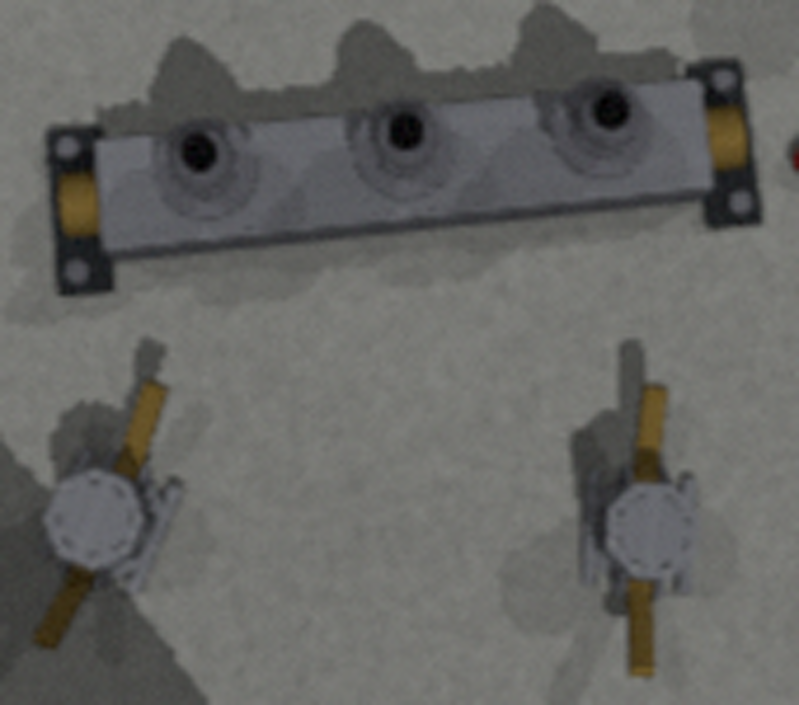

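View pics/c2.png

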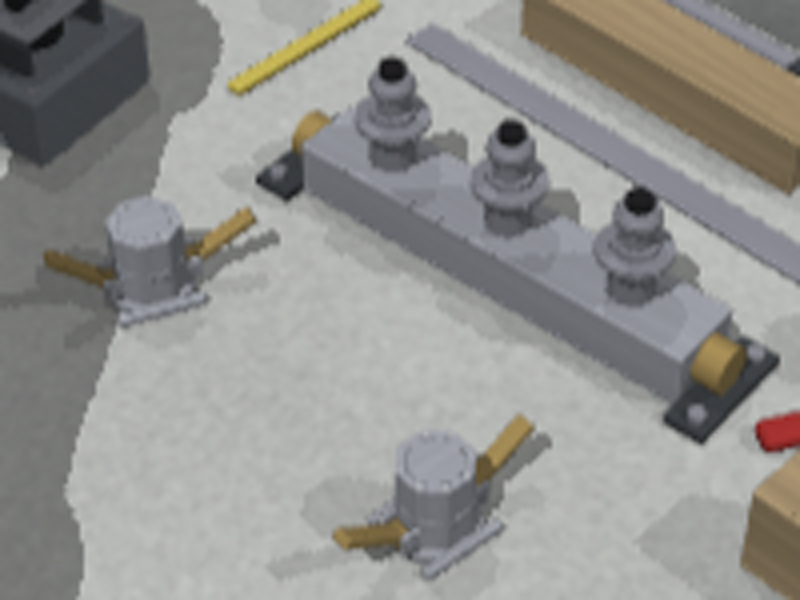

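Run:
```python
from h import *
T=cv2.imread('pics/top0.png');S=cv2.imread('pics/side0.png')
def u(x,y,x0,y0,s): return ((x+.5)/s-.5+x0,(y+.5)/s-.5+y0)
def blobs(im,x0,y0,x1,y1,m,a):
    mm=np.zeros(im.shape[:2],np.uint8); mm[y0:y1,x0:x1]=m[y0:y1,x0:x1]
    n,l,st,c=cv2.connectedComponentsWithStats(mm); return [(c[i].round(2),st[i,4]) for i in range(1,n) if st[i,4]>=a],l
dk=lambda im:(im.max(2)<45).astype(np.uint8)
bt,_=blobs(T,232,185,345,210,dk(T),8); bs,_=blobs(S,255,170,345,220,dk(S),8)
bt.sort(key=lambda b:b[0][0]); bs.sort(key=lambda b:b[0][0])
print(bt,bs)
for a,b in zip(bt,bs): print('adapt',tri(a[0],b[0]).round(4))
for n,t,s in (('A',(93,520),(146,222)),('B',(651,531),(437,462))):
    ut=u(*t,200,170,4.7);us=u(*s,170,160,4)
    print(n,tri(ut,us).round(4),cast('top',ut,.062).round(4),cast('side',us,.062).round(4))
# arm tips (crop px)
for n,f,r in (('A',(155,387),(45,643)),('B',(654,388),(641,673))):
    F=cast('top',u(*f,200,170,4.7),.057);Rr=cast('top',u(*r,200,170,4.7),.057)
    d=F-Rr; print(n,F.round(4),Rr.round(4),'len',np.hypot(*d[:2]),'yaw',np.degrees(np.arctan2(d[1],d[0])),'mid',((F+Rr)/2).round(4))
crop(T,50,120,210,300,4,'a.png');crop(S,120,125,220,200,5,'b.png')
a=cv2.imread('a.png')[:600,:520];b=cv2.imread('b.png')
a=cv2.resize(T[205:305,50:180],None,fx=3.07,fy=3.07,interpolation=cv2.INTER_CUBIC);b=cv2.resize(b,(399,307))
cv2.imwrite('pics/c3.png',np.hstack([a,b]))
```

```text
[(array([241.71, 201.86]), np.int32(51)), (array([285.8 , 197.12]), np.int32(51)), (array([329.38, 192.67]), np.int32(55))] [(array([267.5, 177. ]), np.int32(26)), (array([297.41, 193.07]), np.int32(27)), (array([329.43, 209.97]), np.int32(30))]
adapt [0.6053 0.0797 0.1233]
adapt [ 0.615  -0.02    0.1225]
adapt [ 0.6243 -0.1194  0.1229]
A [0.4337 0.1349 0.0622] [0.4312 0.137  0.062 ] [0.4355 0.1335 0.062 ]
B [ 0.4244 -0.1412  0.062 ] [ 0.4223 -0.1393  0.062 ] [ 0.426  -0.1423  0.062 ]
A [0.497  0.1074 0.057 ] [0.3719 0.1604 0.057 ] len 0.13582416747290788 yaw -22.938307948757448 mid [0.4344 0.1339 0.057 ]
B [ 0.4934 -0.1441  0.057 ] [ 0.3536 -0.1326  0.057 ] len 0.14024318791740312 yaw -4.698780447748502 mid [ 0.4235 -0.1384  0.057 ]
```

View pics/c3.png

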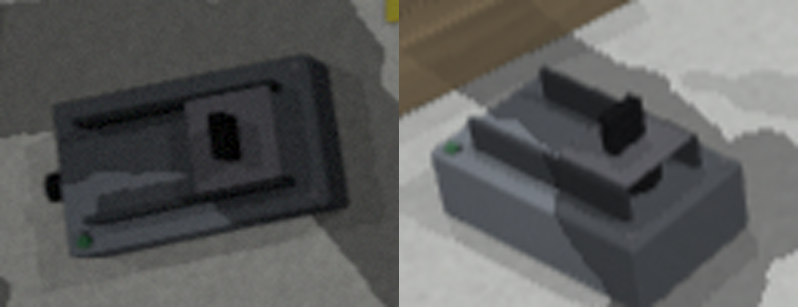

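```bash
cat >> h.py <<'E'
def plan(xyz,yaw=None):
    "shift cm in tool axes and tool-z turn so that coupling-yaw (jaw axis-90deg) becomes yaw"
    o=arm.observe(); r=R.from_rotvec(o['ee_rot']); M=r.as_matrix()
    y=np.degrees(np.arctan2(M[1,1],M[0,1]))-90
    d=M.T@(np.array(xyz)-o['position'])*100
    # tilt fix: turn to straight-down with same/desired yaw
    yw=y if yaw is None else y+(yaw-y+90)%180-90
    a=np.radians(yw); Y=np.array([-np.sin(a),np.cos(a),0]);Z=np.array([0,0,-1.]);X=np.cross(Y,Z)
    w=(r.inv()*R.from_matrix(np.c_[X,Y,Z])).as_rotvec()
    print('t',round(o['clock'],2),'pos',o['position'].round(4),'yaw',round(y,2),'F',o['force'].round(2),'w',round(o['width'],3),'\n shift',d.round(2),'ang',w.round(3))
E
python3 - <<'E'
from h import *
plan([.4337,.1349,.15],-22.9); plan([.4337,.1349,.0425],-22.9)
E
```

```text
t 0.1 pos [0.1797 0.5981 0.243 ] yaw -16.73 F [-0.19  0.24 -0.32] w 0.993 
 shift [-37.65 -37.04   9.36] ang [-0.001  0.     0.108]
t 0.1 pos [0.1797 0.5981 0.243 ] yaw -16.73 F [-0.19  0.24 -0.32] w 0.993 
 shift [-37.65 -37.03  20.11] ang [-0.001  0.     0.108]
```

Call:
jog_arm --moves '[{"fingers":-1,"xyz":[-9,-9,0],"angular":[0,0,0.108]},{"fingers":-1,"xyz":[-19,-19,0],"angular":[0,0,0.108]},{"fingers":-1,"xyz":[-28,-28,0],"angular":[0,0,0.108]},{"fingers":-1,"xyz":[-37.6,-37,0],"angular":[0,0,0.108]},{"fingers":-1,"xyz":[-37.6,-37,2],"angular":[0,0,0.108]},{"fingers":-1,"xyz":[-37.6,-37,4],"angular":[0,0,0.108]},{"fingers":-1,"xyz":[-37.6,-37,6],"angular":[0,0,0.108]},{"fingers":-1,"xyz":[-37.6,-37,8],"angular":[0,0,0.108]},{"fingers":-1,"xyz":[-37.6,-37,9],"angular":[0,0,0.108]},{"fingers":-1,"xyz":[-37.6,-37,9],"angular":[0,0,0.108]},{"fingers":-1,"xyz":[-37.6,-37,9],"angular":[0,0,0.108]},{"fingers":-1,"xyz":[-37.6,-37,9],"angular":[0,0,0.108]}]'

```text
clock: 1.6
position: [0.4334, 0.1375, 0.1543]
ee_rot: [0.62, 3.079, 0.002]
force: [-0.0, 0.4, 0.2]
width: 0.999
```

Run:
```python
from h import *
plan([.4337,.1349,.0425],-22.9)
T=bgr('top');S=bgr('side');cv2.imwrite('T1.png',T);cv2.imwrite('S1.png',S)
a=cv2.resize(T[160:340,160:380],None,fx=1.82,fy=1.82*1);b=cv2.resize(S[90:270,110:330],(a.shape[1],a.shape[0]))
cv2.imwrite('pics/d1.png',np.hstack([a,b])[:, :800])
```

```text
t 1.6 pos [0.4334 0.1375 0.1543] yaw -22.78 F [-0.04  0.42  0.24] w 0.999 
 shift [-0.13 -0.25 11.18] ang [0.001 0.    0.002]
```

View pics/d1.png

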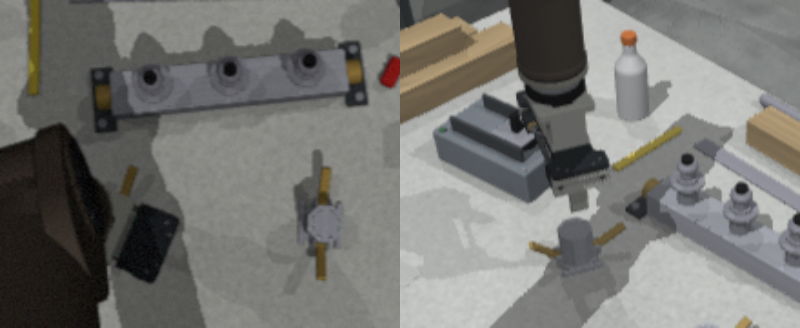

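The gripper hangs over coupling A (side crop ~(577,240)), jaws across its arms; B is unchanged. I'll descend and grip.

Call:
jog_arm --grip_force 25 --moves '[{"fingers":-1,"xyz":[-0.1,-0.25,3],"angular":[0,0,0]},{"fingers":-1,"xyz":[-0.1,-0.25,6],"angular":[0,0,0]},{"fingers":-1,"xyz":[-0.1,-0.25,9],"angular":[0,0,0]},{"fingers":-1,"xyz":[-0.1,-0.25,11.2],"angular":[0,0,0]},{"fingers":-1,"xyz":[-0.1,-0.25,11.2],"angular":[0,0,0]},{"fingers":1,"xyz":[-0.1,-0.25,11.2],"angular":[0,0,0]},{"fingers":1,"xyz":[-0.1,-0.25,11.2],"angular":[0,0,0]},{"fingers":1,"xyz":[-0.1,-0.25,11.2],"angular":[0,0,0]},{"fingers":1,"xyz":[-0.1,-0.25,11.2],"angular":[0,0,0]},{"fingers":1,"xyz":[-0.1,-0.25,11.2],"angular":[0,0,0]},{"fingers":1,"xyz":[-0.1,-0.25,11.2],"angular":[0,0,0]},{"fingers":1,"xyz":[-0.1,-0.25,11.2],"angular":[0,0,0]}]'

```text
clock: 3.2
position: [0.4339, 0.1339, 0.042]
ee_rot: [0.623, 3.078, 0.001]
force: [1.4, 3.2, 4.3]
width: 0.5
```

Run:
```python
from h import *
plan([.6053,.0797,.21],5.45)
```

```text
t 3.2 pos [0.4339 0.1339 0.042 ] yaw -22.89 F [1.43 3.25 4.26] w 0.5 
 shift [-17.91   1.69 -16.79] ang [ 0.001  0.001 -0.495]
```

Call:
jog_arm --moves '[{"fingers":1,"xyz":[0,0,-4],"angular":[0,0,0]},{"fingers":1,"xyz":[0,0,-9],"angular":[0,0,-0.1]},{"fingers":1,"xyz":[0,0,-14],"angular":[0,0,-0.25]},{"fingers":1,"xyz":[-3,0.3,-16.8],"angular":[0,0,-0.4]},{"fingers":1,"xyz":[-7,0.7,-16.8],"angular":[0,0,-0.495]},{"fingers":1,"xyz":[-11,1.2,-16.8],"angular":[0,0,-0.495]},{"fingers":1,"xyz":[-15,1.5,-16.8],"angular":[0,0,-0.495]},{"fingers":1,"xyz":[-17.9,1.7,-16.8],"angular":[0,0,-0.495]},{"fingers":1,"xyz":[-17.9,1.7,-16.8],"angular":[0,0,-0.495]},{"fingers":1,"xyz":[-17.9,1.7,-16.8],"angular":[0,0,-0.495]},{"fingers":1,"xyz":[-17.9,1.7,-16.8],"angular":[0,0,-0.495]}]'

```text
clock: 4.58
position: [0.6037, 0.0798, 0.2094]
ee_rot: [0.151, -3.137, -0.0]
force: [-0.5, 0.5, -4.4]
width: 0.502
```

Run:
```python
from h import *
plan([.6053,.0797,.16],5.45)
T=bgr('top');S=bgr('side');cv2.imwrite('T2.png',T);cv2.imwrite('S2.png',S)
print(proj('top',[.6053,.0797,.199]),proj('side',[.6053,.0797,.199]))
a=cv2.resize(T[120:300,160:350],(400,379),interpolation=cv2.INTER_CUBIC);b=cv2.resize(S[90:230,200:348],(400,379),interpolation=cv2.INTER_CUBIC)
cv2.imwrite('pics/d2.png',np.hstack([a,b]))
```

```text
t 4.58 pos [0.6037 0.0798 0.2094] yaw 5.5 F [-0.46  0.52 -4.42] w 0.502 
 shift [-0.16 -0.03  4.94] ang [ 0.    -0.001  0.001]
[238.81929983 194.18599771] [266.86828056 153.85940665]
```

View pics/d2.png

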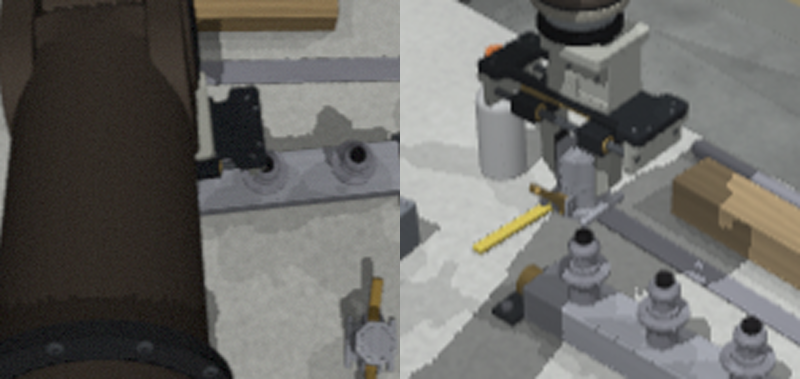

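Call:
jog_arm --moves '[{"fingers":1,"xyz":[-0.16,0,0],"angular":[0,0,0]},{"fingers":1,"xyz":[-0.16,0,1.5],"angular":[0,0,0]},{"fingers":1,"xyz":[-0.16,0,3],"angular":[0,0,0]},{"fingers":1,"xyz":[-0.16,0,3.7],"angular":[0,0,0]},{"fingers":1,"xyz":[-0.16,0,3.7],"angular":[0,0,0]},{"fingers":1,"xyz":[-0.16,0,3.7],"angular":[0,0,0]},{"fingers":1,"xyz":[-0.16,0,3.7],"angular":[0,0,0]}]'

```text
clock: 5.55
position: [0.6068, 0.0795, 0.1732]
ee_rot: [-0.149, 3.137, 0.0]
force: [0.3, -0.6, -3.7]
width: 0.499
```

Run:
```python
from h import *
plan([.6053,.0797,.155],5.45)
S=bgr('side');cv2.imwrite('S3.png',S)
crop(S,230,110,310,170,10,'pics/d3.png')
```

```text
t 5.55 pos [0.6068 0.0795 0.1732] yaw 5.45 F [ 0.26 -0.62 -3.71] w 0.499 
 shift [0.15 0.03 1.82] ang [ 0.     0.001 -0.   ]
```

View pics/d3.png

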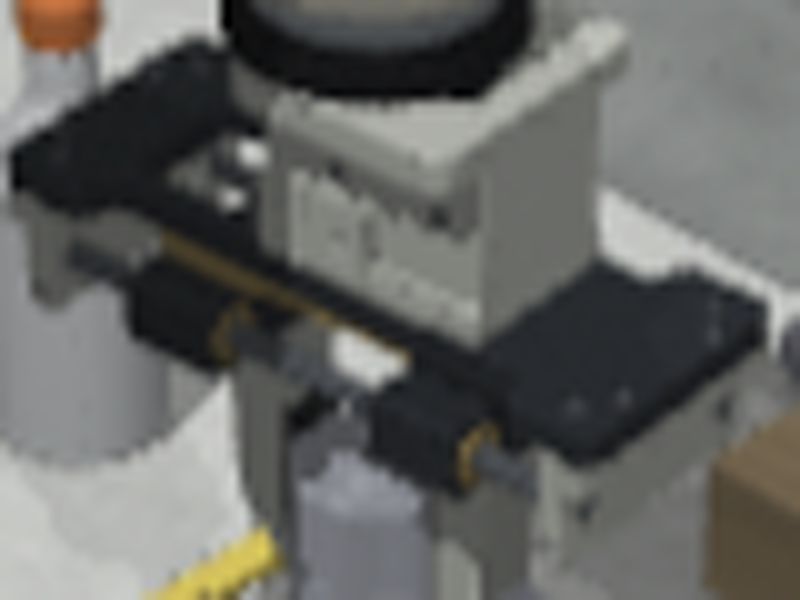

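Run:
```python
from h import *
for z in(.123,.165,.185): print(proj('side',[.6068,.0795,z]),proj('side',[.6053,.0797,z]))
print(tri(proj('top',[.6053,.0797,.123]),proj('side',[.6053,.0797,.123])), proj('top',[.6053,.0797,.1233]),proj('side',[.6053,.0797,.1233]))
```

```text
[267.60700257 176.89953134] [267.14750914 177.118284  ]
[267.46549516 164.27443746] [266.9959194  164.49132761]
[267.39592257 158.06726733] [266.92138855 158.2831382 ]
[0.6053 0.0797 0.123 ] [242.05153835 201.39364589] [267.14644928 177.03000058]
```

Call:
jog_arm --moves '[{"fingers":1,"xyz":[0.15,0,0],"angular":[0,0,0]},{"fingers":1,"xyz":[0.15,0,0.5],"angular":[0,0,0]},{"fingers":1,"xyz":[0.15,0,0.9],"angular":[0,0,0]},{"fingers":1,"xyz":[0.15,0,1.2],"angular":[0,0,0]},{"fingers":1,"xyz":[0.15,0,1.2],"angular":[0,0,0]},{"fingers":1,"xyz":[0.15,0,1.2],"angular":[0,0,0]}]'

```text
clock: 6.35
position: [0.6051, 0.0793, 0.1608]
ee_rot: [-0.149, 3.138, -0.0]
force: [0.2, -0.1, -3.9]
width: 0.501
```

Call:
jog_arm --moves '[{"fingers":1,"xyz":[0,0,0.3],"angular":[0,0,0]},{"fingers":1,"xyz":[0,0,0.6],"angular":[0,0,0]},{"fingers":1,"xyz":[0,0,0.9],"angular":[0,0,0]},{"fingers":1,"xyz":[0,0,1.2],"angular":[0,0,0]},{"fingers":1,"xyz":[0,0,1.2],"angular":[0,0,0]}]'

```text
clock: 6.98
position: [0.6052, 0.0795, 0.1485]
ee_rot: [-0.15, 3.138, 0.0]
force: [1.3, 2.9, -5.0]
width: 0.5
```

Call:
jog_arm --moves '[{"fingers":1,"xyz":[0,0,0.3],"angular":[0,0,0]},{"fingers":1,"xyz":[0,0,0.6],"angular":[0,0,0]},{"fingers":1,"xyz":[0,0,0.9],"angular":[0,0,0]},{"fingers":1,"xyz":[0,0,1.1],"angular":[0,0,0]},{"fingers":1,"xyz":[0,0,1.1],"angular":[0,0,0]},{"fingers":1,"xyz":[0,0,1.1],"angular":[0,0,0]}]'

```text
clock: 7.72
position: [0.6051, 0.0795, 0.1376]
ee_rot: [-0.149, 3.138, 0.0]
force: [2.7, 1.7, -6.9]
width: 0.504
```

Call:
jog_arm --moves '[{"fingers":1,"xyz":[0,0,0.2],"angular":[0,0,0]},{"fingers":1,"xyz":[0,0,0.4],"angular":[0,0,0]},{"fingers":1,"xyz":[0,0,0.4],"angular":[0,0,0]}]'

```text
clock: 8.1
position: [0.6051, 0.0794, 0.1336]
ee_rot: [-0.149, 3.138, 0.0]
force: [3.2, 2.5, -4.8]
width: 0.501
```

Call:
jog_arm --moves '[{"fingers":1,"xyz":[0,0,0.15],"angular":[0,0,0]},{"fingers":1,"xyz":[0,0,0.3],"angular":[0,0,0]},{"fingers":1,"xyz":[0,0,0.3],"angular":[0,0,0]}]'

```text
clock: 8.48
position: [0.6052, 0.0794, 0.1313]
ee_rot: [-0.149, 3.137, 0.001]
force: [0.0, 1.6, 3.8]
width: 0.498
```

Call:
jog_arm --moves '[{"fingers":1,"xyz":[0,0,0.15],"angular":[0,0,0]},{"fingers":1,"xyz":[0,0,0.3],"angular":[0,0,0]},{"fingers":1,"xyz":[0,0,0.3],"angular":[0,0,0]}]'

```text
clock: 8.85
position: [0.6052, 0.0795, 0.1281]
ee_rot: [-0.149, 3.137, 0.0]
force: [0.2, 1.9, 3.8]
width: 0.501
```

Call:
jog_arm --moves '[{"fingers":1,"xyz":[0,0,0.15],"angular":[0,0,0]},{"fingers":1,"xyz":[0,0,0.3],"angular":[0,0,0]},{"fingers":1,"xyz":[0,0,0.3],"angular":[0,0,0]}]'

```text
clock: 9.22
position: [0.6052, 0.0794, 0.127]
ee_rot: [-0.149, 3.137, 0.001]
force: [-6.6, 1.7, 24.7]
width: 0.497
```

Call:
jog_arm --moves '[{"fingers":1,"xyz":[0,0,-0.35],"angular":[0,0,0]},{"fingers":-0.4,"xyz":[0,0,-0.35],"angular":[0,0,0]},{"fingers":-0.4,"xyz":[0,0,-0.35],"angular":[0,0,0]},{"fingers":-0.4,"xyz":[0,0,-0.35],"angular":[0,0,0]},{"fingers":-0.4,"xyz":[0,0,-2],"angular":[0,0,0]},{"fingers":-0.4,"xyz":[0,0,-4],"angular":[0,0,0]},{"fingers":1,"xyz":[0,0,-6.5],"angular":[0,0,0]},{"fingers":1,"xyz":[-2.5,0,-6.5],"angular":[0,0,0]},{"fingers":1,"xyz":[-5.1,0,-6.5],"angular":[0,0,0]},{"fingers":1,"xyz":[-5.1,0,-6.5],"angular":[0,0,0]},{"fingers":1,"xyz":[-5.1,0,-6.5],"angular":[0,0,0]},{"fingers":1,"xyz":[-5.1,0,-6.5],"angular":[0,0,0]}]'

```text
clock: 10.72
position: [0.6551, 0.0841, 0.1901]
ee_rot: [0.149, -3.138, -0.0]
force: [-0.6, -0.2, 0.1]
width: 0.093
```

Run:
```python
from h import *
plan([.656,.0843,.105],5.45)
S=bgr('side');cv2.imwrite('S4.png',S)
crop(S,220,100,340,220,5,'pics/d4.png')
```

```text
t 10.72 pos [0.6551 0.0841 0.1901] yaw 5.45 F [-0.56 -0.2   0.05] w 0.093 
 shift [-0.09  0.01  8.51] ang [ 0. -0.  0.]
```

View pics/d4.png

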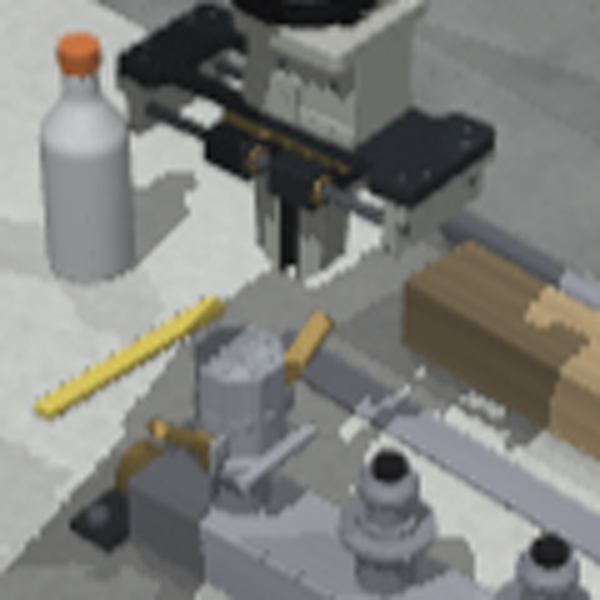

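Call:
jog_arm --moves '[{"fingers":1,"xyz":[-0.1,0,2],"angular":[0,0,0]},{"fingers":1,"xyz":[-0.1,0,3],"angular":[0,0,0]},{"fingers":1,"xyz":[-0.1,0,4],"angular":[0,0,0]},{"fingers":1,"xyz":[-0.1,0,4.7],"angular":[0,0,0]},{"fingers":1,"xyz":[-0.1,0,5.4],"angular":[0,0,0]},{"fingers":1,"xyz":[-0.1,0,6],"angular":[0,0,0]},{"fingers":1,"xyz":[-0.1,0,6.6],"angular":[0,0,0]},{"fingers":1,"xyz":[-0.1,0,7.1],"angular":[0,0,0]},{"fingers":1,"xyz":[-0.1,0,7.6],"angular":[0,0,0]},{"fingers":1,"xyz":[-0.1,0,8],"angular":[0,0,0]},{"fingers":1,"xyz":[-0.1,0,8],"angular":[0,0,0]}]'

```text
clock: 12.15
position: [0.6564, 0.0842, 0.1093]
ee_rot: [0.149, -3.137, 0.0]
force: [1.0, 0.7, 3.7]
width: 0.002
```

Call:
jog_arm --moves '[{"fingers":1,"xyz":[0,0,0.2],"angular":[0,0,0]},{"fingers":1,"xyz":[0,0,0.4],"angular":[0,0,0]},{"fingers":1,"xyz":[0,0,0.4],"angular":[0,0,0]}]'

```text
clock: 12.52
position: [0.6574, 0.0843, 0.1061]
ee_rot: [-0.149, 3.137, 0.0]
force: [2.4, 0.3, 5.4]
width: 0.007
```

Call:
jog_arm --moves '[{"fingers":1,"xyz":[0,0,0.2],"angular":[0,0,0]},{"fingers":1,"xyz":[0,0,0.2],"angular":[0,0,0]}]'

```text
clock: 12.78
position: [0.6581, 0.0844, 0.1046]
ee_rot: [-0.149, 3.135, 0.0]
force: [3.5, 0.6, 6.9]
width: 0.003
```

Call:
jog_arm --moves '[{"fingers":1,"xyz":[0.2,0,-4],"angular":[0,0,0]},{"fingers":1,"xyz":[0.2,0,-8],"angular":[0,0,0]},{"fingers":1,"xyz":[5,0,-8],"angular":[0,0,0]},{"fingers":1,"xyz":[10.3,0,-8],"angular":[0,0,0]},{"fingers":1,"xyz":[10.3,0,-8],"angular":[0,0,0]},{"fingers":1,"xyz":[10.3,0,-8],"angular":[0,0,0]}]'

```text
clock: 13.52
position: [0.5542, 0.0747, 0.1837]
ee_rot: [0.15, -3.138, -0.0]
force: [0.5, 0.0, 0.2]
width: 0.004
```

Run:
```python
from h import *
plan([.5544,.0745,.108],5.45)
```

```text
t 13.53 pos [0.5542 0.0747 0.1837] yaw 5.47 F [0.54 0.05 0.22] w 0.004 
 shift [-0.02 -0.02  7.57] ang [ 0. -0.  0.]
```

Call:
jog_arm --moves '[{"fingers":1,"xyz":[0,0,2],"angular":[0,0,0]},{"fingers":1,"xyz":[0,0,3],"angular":[0,0,0]},{"fingers":1,"xyz":[0,0,4],"angular":[0,0,0]},{"fingers":1,"xyz":[0,0,4.7],"angular":[0,0,0]},{"fingers":1,"xyz":[0,0,5.4],"angular":[0,0,0]},{"fingers":1,"xyz":[0,0,6],"angular":[0,0,0]},{"fingers":1,"xyz":[0,0,6.5],"angular":[0,0,0]},{"fingers":1,"xyz":[0,0,7],"angular":[0,0,0]},{"fingers":1,"xyz":[0,0,7.4],"angular":[0,0,0]},{"fingers":1,"xyz":[0,0,7.7],"angular":[0,0,0]},{"fingers":1,"xyz":[0,0,7.9],"angular":[0,0,0]},{"fingers":1,"xyz":[0,0,7.9],"angular":[0,0,0]}]'

```text
clock: 15.02
position: [0.5553, 0.0746, 0.1087]
ee_rot: [-0.149, 3.135, 0.003]
force: [-15.7, -1.4, 46.3]
width: 0.005
```

Call:
jog_arm --moves '[{"fingers":1,"xyz":[0,0,-2],"angular":[0,0,0]},{"fingers":1,"xyz":[0,0,-7],"angular":[0,0,0]},{"fingers":1,"xyz":[3,0,-10],"angular":[0,0,0]},{"fingers":1,"xyz":[9,0,-12],"angular":[0,0,0]},{"fingers":1,"xyz":[12,0,-14],"angular":[0,0,0]},{"fingers":1,"xyz":[12,0,-14],"angular":[0,0,0]}]'

```text
clock: 15.78
position: [0.4339, 0.0631, 0.2461]
ee_rot: [-0.15, 3.135, 0.003]
force: [1.1, 0.4, 0.4]
width: 0.004
```

Run:
```python
from h import *
plan([.5544,.0745,.108],5.45)
T=bgr('top');S=bgr('side');cv2.imwrite('T5.png',T);cv2.imwrite('S5.png',S)
a=cv2.resize(T[160:240,190:270],(400,400),interpolation=cv2.INTER_CUBIC);b=cv2.resize(S[150:230,225:305],(400,400),interpolation=cv2.INTER_CUBIC)
cv2.imwrite('pics/d5.png',np.hstack([a,b]))
```

```text
t 15.78 pos [0.4339 0.0631 0.2461] yaw 5.48 F [1.13 0.39 0.44] w 0.004 
 shift [-12.06  -0.04  13.84] ang [0.001 0.003 0.   ]
```

View pics/d5.png

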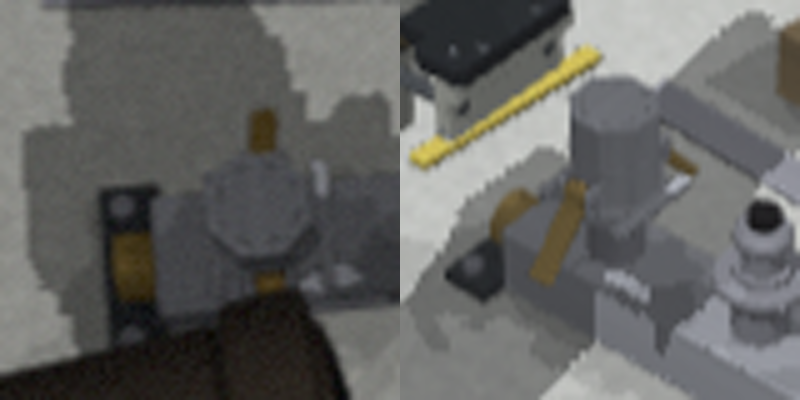

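Run:
```python
from h import *
c=np.array([.6052,.0794,.103]);a=np.radians(5.45);X=np.array([np.cos(a),np.sin(a),0])
for th in(30,40,50):
    t=np.radians(th)
    for s in(1,-1):
        # outer-top and outer-bottom corners of bar end
        P=[c+s*X*(.028+.052*np.cos(t)+q*np.sin(t))+np.array([0,0,-.052*np.sin(t)+q*np.cos(t)]) for q in(.004,-.004)]
        print(th,'front' if s>0 else 'rear',[proj(n,p).round(1) for n in('top','side') for p in P])
```

```text
30 front [array([240.9, 174.4]), array([241.4, 176.8]), array([284.8, 176. ]), array([283.8, 178.6])]
30 rear [array([246.7, 236.5]), array([246.8, 235.2]), array([248.8, 203.8]), array([249.9, 205. ])]
40 front [array([241.4, 177.1]), array([241.8, 179.8]), array([283.7, 178.9]), array([282.5, 181.5])]
40 rear [array([246.8, 234.9]), array([246.8, 233.1]), array([250.1, 205.1]), array([251.4, 205.8])]
50 front [array([241.9, 180.2]), array([242.3, 183.2]), array([282.3, 181.9]), array([280.9, 184.4])]
50 rear [array([246.8, 232.8]), array([246.7, 230.6]), array([251.6, 205.9]), array([253.2, 206.1])]
```

Run:
```python
from h import *
T0=cv2.imread('pics/top0.png');T5=cv2.imread('T5.png');S0=cv2.imread('pics/side0.png');S5=cv2.imread('S5.png')
print(cv2.absdiff(T0,T5)[245:320,310:365].mean(),cv2.absdiff(S0,S5)[255:305,245:310].mean())
plan([.4244,-.1405,.15],-4.7)
```

```text
12.926222222222222 8.097333333333333
t 15.88 pos [0.4354 0.0634 0.2449] yaw 5.47 F [ 0.8  -0.4  -1.06] w 0.006 
 shift [  3.06 -20.19   9.48] ang [0.001 0.002 0.177]
```

Run:
```python
from h import *
T5=cv2.imread('T5.png');S5=cv2.imread('S5.png')
a=cv2.resize(T5[230:330,290:390],(400,400),interpolation=cv2.INTER_CUBIC);b=cv2.resize(S5[230:330,230:330],(400,400),interpolation=cv2.INTER_CUBIC)
cv2.imwrite('pics/d6.png',cv2.convertScaleAbs(np.hstack([a,b]),alpha=1.4))
```

```text
(no output)
```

View pics/d6.png

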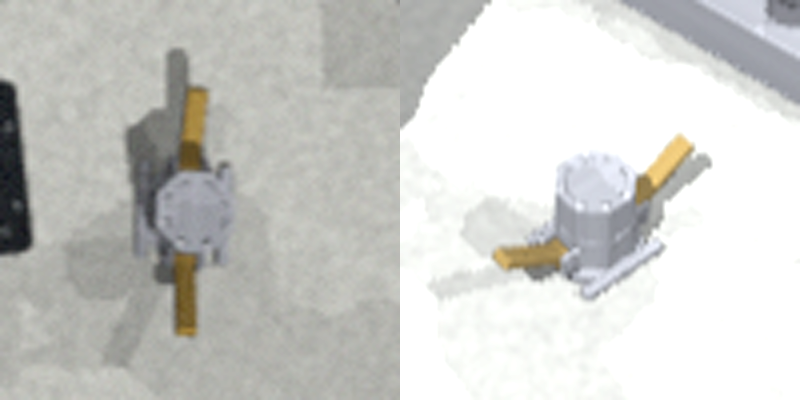

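B's disc is at about (338.8, 283) and its arm tips at (339, 252) and (336.5, 313) in the full top picture, so it has not moved. I'll go to it.

Call:
jog_arm --moves '[{"fingers":-1,"xyz":[1,-6,0],"angular":[0,0,0.08]},{"fingers":-1,"xyz":[2,-12,0],"angular":[0,0,0.177]},{"fingers":-1,"xyz":[3.06,-17,1],"angular":[0,0,0.177]},{"fingers":-1,"xyz":[3.06,-20.2,3],"angular":[0,0,0.177]},{"fingers":-1,"xyz":[3.06,-20.2,6],"angular":[0,0,0.177]},{"fingers":-1,"xyz":[3.06,-20.2,9.5],"angular":[0,0,0.177]},{"fingers":-1,"xyz":[3.06,-20.2,9.5],"angular":[0,0,0.177]},{"fingers":-1,"xyz":[3.06,-20.2,9.5],"angular":[0,0,0.177]}]'

```text
clock: 16.88
position: [0.4242, -0.1413, 0.1502]
ee_rot: [0.129, 3.139, -0.001]
force: [-0.4, -0.2, 0.6]
width: 0.83
```

Run:
```python
from h import *
plan([.4244,-.1408,.042],-4.7)
S=bgr('side');S0=cv2.imread('pics/side0.png')
print(cv2.absdiff(S0,S)[270:305,250:275].mean())
m=lambda I:cv2.inRange(cv2.cvtColor(I,cv2.COLOR_BGR2HSV),(10,110,40),(25,255,255))[255:305,245:310]
for I in(S0,S): y,x=np.nonzero(m(I)); print(len(x),x.min(),x.max(),y.max(),x.mean(),y.mean())
```

```text
t 16.88 pos [ 0.4242 -0.1413  0.1502] yaw -4.71 F [-0.4  -0.24  0.56] w 0.83 
 shift [-1.000e-02  6.000e-02  1.082e+01] ang [-0.001  0.    -0.   ]
15.827809523809524
139 9 57 41 35.05755395683453 26.834532374100718
138 9 56 41 34.96376811594203 26.891304347826086
```

Unmoved. Descend and grip.

Call:
jog_arm --grip_force 25 --moves '[{"fingers":-1,"xyz":[0,0,3],"angular":[0,0,0]},{"fingers":-1,"xyz":[0,0,6],"angular":[0,0,0]},{"fingers":-1,"xyz":[0,0,9],"angular":[0,0,0]},{"fingers":-1,"xyz":[0,0,10.8],"angular":[0,0,0]},{"fingers":-1,"xyz":[0,0,10.8],"angular":[0,0,0]},{"fingers":1,"xyz":[0,0,10.8],"angular":[0,0,0]},{"fingers":1,"xyz":[0,0,10.8],"angular":[0,0,0]},{"fingers":1,"xyz":[0,0,10.8],"angular":[0,0,0]},{"fingers":1,"xyz":[0,0,10.8],"angular":[0,0,0]},{"fingers":1,"xyz":[0,0,10.8],"angular":[0,0,0]},{"fingers":1,"xyz":[0,0,10.8],"angular":[0,0,0]}]'

```text
clock: 18.3
position: [0.4235, -0.1407, 0.0418]
ee_rot: [0.128, 3.139, 0.0]
force: [-0.4, 1.5, 3.8]
width: 0.499
```

Run:
```python
from h import *
plan([.6243,-.1196,.175],5.45)
```

```text
t 18.3 pos [ 0.4235 -0.1407  0.0418] yaw -4.68 F [-0.38  1.49  3.83] w 0.499 
 shift [-19.84   3.75 -13.32] ang [ 0.     0.    -0.177]
```

Call:
jog_arm --moves '[{"fingers":1,"xyz":[0,0,-4],"angular":[0,0,0]},{"fingers":1,"xyz":[0,0,-10],"angular":[0,0,0]},{"fingers":1,"xyz":[-2,0.5,-15.5],"angular":[0,0,-0.1]},{"fingers":1,"xyz":[-7,1.3,-16],"angular":[0,0,-0.177]},{"fingers":1,"xyz":[-12,2.3,-16],"angular":[0,0,-0.177]},{"fingers":1,"xyz":[-17,3.3,-16],"angular":[0,0,-0.177]},{"fingers":1,"xyz":[-19.8,3.75,-16],"angular":[0,0,-0.177]},{"fingers":1,"xyz":[-19.8,3.75,-16],"angular":[0,0,-0.177]},{"fingers":1,"xyz":[-19.8,3.75,-13.3],"angular":[0,0,-0.177]},{"fingers":1,"xyz":[-19.8,3.75,-13.3],"angular":[0,0,-0.177]},{"fingers":1,"xyz":[-19.8,3.75,-13.3],"angular":[0,0,-0.177]},{"fingers":1,"xyz":[-19.8,3.75,-13.3],"angular":[0,0,-0.177]}]'

```text
clock: 19.8
position: [0.6242, -0.1199, 0.1758]
ee_rot: [-0.149, 3.137, -0.0]
force: [-0.5, -0.3, -2.8]
width: 0.499
```

Run:
```python
from h import *
plan([.624,-.1196,.160],5.45)
```

```text
t 19.8 pos [ 0.6242 -0.1199  0.1758] yaw 5.44 F [-0.53 -0.27 -2.82] w 0.499 
 shift [0.01 0.04 1.58] ang [-0.     0.001 -0.   ]
```

Call:
jog_arm --moves '[{"fingers":1,"xyz":[0,0.03,0.6],"angular":[0,0,0]},{"fingers":1,"xyz":[0,0.03,1.1],"angular":[0,0,0]},{"fingers":1,"xyz":[0,0.03,1.6],"angular":[0,0,0]},{"fingers":1,"xyz":[0,0.03,1.6],"angular":[0,0,0]},{"fingers":1,"xyz":[0,0.03,1.6],"angular":[0,0,0]}]'

```text
clock: 20.42
position: [0.6239, -0.1195, 0.1587]
ee_rot: [-0.149, 3.138, -0.0]
force: [-0.3, -0.6, -3.0]
width: 0.5
```

Call:
jog_arm --moves '[{"fingers":1,"xyz":[0,0,0.3],"angular":[0,0,0]},{"fingers":1,"xyz":[0,0,0.6],"angular":[0,0,0]},{"fingers":1,"xyz":[0,0,0.8],"angular":[0,0,0]},{"fingers":1,"xyz":[0,0,0.8],"angular":[0,0,0]}]'

```text
clock: 20.92
position: [0.6237, -0.1194, 0.1505]
ee_rot: [0.149, -3.138, -0.0]
force: [-0.1, 0.6, -3.3]
width: 0.5
```

Call:
jog_arm --moves '[{"fingers":1,"xyz":[0,0,0.4],"angular":[0,0,0]},{"fingers":1,"xyz":[0,0,0.8],"angular":[0,0,0]},{"fingers":1,"xyz":[0,0,1.2],"angular":[0,0,0]},{"fingers":1,"xyz":[0,0,1.5],"angular":[0,0,0]},{"fingers":1,"xyz":[0,0,1.7],"angular":[0,0,0]},{"fingers":1,"xyz":[0,0,1.7],"angular":[0,0,0]}]'

```text
clock: 21.68
position: [0.6238, -0.1194, 0.1336]
ee_rot: [0.149, -3.138, -0.0]
force: [0.1, 0.6, -3.1]
width: 0.499
```

Call:
jog_arm --moves '[{"fingers":1,"xyz":[0,0,0.2],"angular":[0,0,0]},{"fingers":1,"xyz":[0,0,0.4],"angular":[0,0,0]},{"fingers":1,"xyz":[0,0,0.5],"angular":[0,0,0]},{"fingers":1,"xyz":[0,0,0.5],"angular":[0,0,0]}]'

```text
clock: 22.18
position: [0.6241, -0.1195, 0.129]
ee_rot: [-0.149, 3.137, -0.0]
force: [-1.6, 0.5, 5.0]
width: 0.502
```

Call:
jog_arm --moves '[{"fingers":1,"xyz":[0,0,0.15],"angular":[0,0,0]},{"fingers":1,"xyz":[0,0,0.3],"angular":[0,0,0]},{"fingers":1,"xyz":[0,0,0.4],"angular":[0,0,0]},{"fingers":1,"xyz":[0,0,0.4],"angular":[0,0,0]}]'

```text
clock: 22.68
position: [0.6242, -0.1195, 0.1269]
ee_rot: [-0.149, 3.137, 0.001]
force: [-8.5, 2.4, 24.6]
width: 0.5
```

Call:
jog_arm --moves '[{"fingers":1,"xyz":[0,0,-0.35],"angular":[0,0,0]},{"fingers":-0.4,"xyz":[0,0,-0.35],"angular":[0,0,0]},{"fingers":-0.4,"xyz":[0,0,-0.35],"angular":[0,0,0]},{"fingers":-0.4,"xyz":[0,0,-0.35],"angular":[0,0,0]},{"fingers":-0.4,"xyz":[0,0,-2],"angular":[0,0,0]},{"fingers":-0.4,"xyz":[0,0,-4],"angular":[0,0,0]},{"fingers":1,"xyz":[0,0,-6.2],"angular":[0,0,0]},{"fingers":1,"xyz":[-2.5,0,-6.2],"angular":[0,0,0]},{"fingers":1,"xyz":[-5.2,0,-6.2],"angular":[0,0,0]},{"fingers":1,"xyz":[-5.2,0,-6.2],"angular":[0,0,0]},{"fingers":1,"xyz":[-5.2,0,-6.2],"angular":[0,0,0]},{"fingers":1,"xyz":[-5.2,0,-6.2],"angular":[0,0,0]}]'

```text
clock: 24.18
position: [0.675, -0.1149, 0.1872]
ee_rot: [0.148, -3.138, 0.0]
force: [-0.3, -0.0, 0.3]
width: 0.093
```

Run:
```python
from h import *
plan([.6752,-.1147,.108],5.45)
```

```text
t 24.18 pos [ 0.675  -0.1149  0.1872] yaw 5.41 F [-0.29 -0.01  0.26] w 0.093 
 shift [-0.02  0.01  7.92] ang [-0.    -0.    -0.001]
```

Call:
jog_arm --moves '[{"fingers":1,"xyz":[0,0,1.5],"angular":[0,0,0]},{"fingers":1,"xyz":[0,0,2.5],"angular":[0,0,0]},{"fingers":1,"xyz":[0,0,3.3],"angular":[0,0,0]},{"fingers":1,"xyz":[0,0,4.1],"angular":[0,0,0]},{"fingers":1,"xyz":[0,0,4.9],"angular":[0,0,0]},{"fingers":1,"xyz":[0,0,5.6],"angular":[0,0,0]},{"fingers":1,"xyz":[0,0,6.2],"angular":[0,0,0]},{"fingers":1,"xyz":[0,0,6.8],"angular":[0,0,0]},{"fingers":1,"xyz":[0,0,7.3],"angular":[0,0,0]},{"fingers":1,"xyz":[0,0,7.7],"angular":[0,0,0]},{"fingers":1,"xyz":[0,0,7.7],"angular":[0,0,0]}]'

```text
clock: 25.55
position: [0.6763, -0.1146, 0.1101]
ee_rot: [-0.149, 3.137, -0.0]
force: [0.7, 0.5, 4.0]
width: 0.006
```

Call:
jog_arm --moves '[{"fingers":1,"xyz":[0,0,0.15],"angular":[0,0,0]},{"fingers":1,"xyz":[0,0,0.3],"angular":[0,0,0]},{"fingers":1,"xyz":[0,0,0.3],"angular":[0,0,0]}]'

```text
clock: 25.92
position: [0.6773, -0.1146, 0.1081]
ee_rot: [-0.15, 3.134, -0.001]
force: [2.9, 0.5, 8.6]
width: 0.006
```

Call:
jog_arm --moves '[{"fingers":1,"xyz":[0,0,0.2],"angular":[0,0,0]},{"fingers":1,"xyz":[0,0,0.2],"angular":[0,0,0]},{"fingers":1,"xyz":[0,0,0.2],"angular":[0,0,0]}]'

```text
clock: 26.3
position: [0.678, -0.1146, 0.1067]
ee_rot: [-0.15, 3.133, -0.001]
force: [3.9, -0.0, 10.9]
width: 0.005
```

Call:
jog_arm --moves '[{"fingers":1,"xyz":[0.2,0,-4],"angular":[0,0,0]},{"fingers":1,"xyz":[0.2,0,-8],"angular":[0,0,0]},{"fingers":1,"xyz":[5,0,-8],"angular":[0,0,0]},{"fingers":1,"xyz":[10.5,0,-8],"angular":[0,0,0]},{"fingers":1,"xyz":[10.5,0,-8],"angular":[0,0,0]},{"fingers":1,"xyz":[10.5,0,-8],"angular":[0,0,0]}]'

```text
clock: 27.05
position: [0.5715, -0.1242, 0.1849]
ee_rot: [-0.15, 3.137, 0.0]
force: [0.6, 0.1, 0.4]
width: 0.007
```

Run:
```python
from h import *
plan([.573,-.1244,.110],5.45)
```

```text
t 27.05 pos [ 0.5715 -0.1242  0.1849] yaw 5.46 F [0.59 0.09 0.42] w 0.007 
 shift [-0.14 -0.04  7.49] ang [0.    0.001 0.   ]
```

Call:
jog_arm --moves '[{"fingers":1,"xyz":[-0.1,0,1.5],"angular":[0,0,0]},{"fingers":1,"xyz":[-0.1,0,2.5],"angular":[0,0,0]},{"fingers":1,"xyz":[-0.1,0,3.3],"angular":[0,0,0]},{"fingers":1,"xyz":[-0.1,0,4.1],"angular":[0,0,0]},{"fingers":1,"xyz":[-0.1,0,4.8],"angular":[0,0,0]},{"fingers":1,"xyz":[-0.1,0,5.5],"angular":[0,0,0]},{"fingers":1,"xyz":[-0.1,0,6.1],"angular":[0,0,0]},{"fingers":1,"xyz":[-0.1,0,6.6],"angular":[0,0,0]},{"fingers":1,"xyz":[-0.1,0,7],"angular":[0,0,0]},{"fingers":1,"xyz":[-0.1,0,7.3],"angular":[0,0,0]},{"fingers":1,"xyz":[-0.1,0,7.3],"angular":[0,0,0]}]'

```text
clock: 28.42
position: [0.5725, -0.1243, 0.1117]
ee_rot: [-0.149, 3.137, -0.0]
force: [0.2, -0.1, 4.2]
width: 0.006
```

Call:
jog_arm --moves '[{"fingers":1,"xyz":[0,0,0.15],"angular":[0,0,0]},{"fingers":1,"xyz":[0,0,0.15],"angular":[0,0,0]}]'

```text
clock: 28.68
position: [0.5721, -0.1243, 0.1102]
ee_rot: [-0.149, 3.138, 0.0]
force: [-1.0, 0.8, 2.6]
width: 0.007
```

Call:
jog_arm --moves '[{"fingers":1,"xyz":[0,0,0.15],"angular":[0,0,0]},{"fingers":1,"xyz":[0,0,0.25],"angular":[0,0,0]},{"fingers":1,"xyz":[0,0,0.25],"angular":[0,0,0]}]'

```text
clock: 29.05
position: [0.572, -0.1245, 0.1078]
ee_rot: [0.149, -3.138, -0.0]
force: [-2.3, 0.6, 7.8]
width: 0.002
```

Call:
jog_arm --moves '[{"fingers":1,"xyz":[0,0,0.2],"angular":[0,0,0]},{"fingers":1,"xyz":[0,0,0.2],"angular":[0,0,0]}]'

```text
clock: 29.3
position: [0.572, -0.1246, 0.1067]
ee_rot: [-0.149, 3.138, 0.0]
force: [-4.9, 1.5, 15.7]
width: 0.004
```

Call:
jog_arm --moves '[{"fingers":1,"xyz":[0,0,-3],"angular":[0,0,0]},{"fingers":1,"xyz":[0,0,-8],"angular":[0,0,0]},{"fingers":1,"xyz":[4,3,-12],"angular":[0,0,0]},{"fingers":1,"xyz":[9,8,-14],"angular":[0,0,0]},{"fingers":1,"xyz":[14,13,-14],"angular":[0,0,0]},{"fingers":1,"xyz":[18,18,-14],"angular":[0,0,0]},{"fingers":1,"xyz":[18,22,-14],"angular":[0,0,0]},{"fingers":1,"xyz":[18,22,-14],"angular":[0,0,0]}]'

```text
clock: 30.3
position: [0.3704, 0.081, 0.2457]
ee_rot: [0.16, -3.137, -0.002]
force: [-0.0, -1.5, 0.3]
width: 0.007
```

Run:
```python
from h import *
plan([.5,.3,.2],5.45)
T=bgr('top');S=bgr('side');cv2.imwrite('T6.png',T);cv2.imwrite('S6.png',S)
a=cv2.resize(T[160:240,200:370],(800,376),interpolation=cv2.INTER_CUBIC)[:, :]
b=cv2.resize(S[160:240,225:365],(400,229),interpolation=cv2.INTER_CUBIC); b2=cv2.resize(S[180:230,290:370],(400,229),interpolation=cv2.INTER_CUBIC)
cv2.imwrite('pics/d7.png',cv2.convertScaleAbs(np.vstack([a,np.hstack([b,b2])])[:600],alpha=1.3))
c=np.array([.6242,-.1195,.103]);a=np.radians(5.45);X=np.array([np.cos(a),np.sin(a),0])
for th in(30,40,50):
    t=np.radians(th)
    for s in(1,-1):
        P=[c+s*X*(.028+.052*np.cos(t)+q*np.sin(t))+np.array([0,0,-.052*np.sin(t)+q*np.cos(t)]) for q in(.004,-.004)]
        print(th,s,[proj(n,p).round(1).tolist() for n in('top','side') for p in P])
```

```text
t 30.3 pos [0.3704 0.081  0.2457] yaw 5.85 F [-0.02 -1.49  0.3 ] w 0.007 
 shift [-15.13  20.46   4.6 ] ang [0.001 0.    0.007]
30 1 [[323.8, 165.9], [323.7, 168.3], [344.5, 207.0], [343.4, 209.7]]
30 -1 [[331.8, 227.4], [331.2, 226.1], [310.0, 239.0], [310.9, 240.0]]
40 1 [[323.7, 168.6], [323.7, 171.4], [343.3, 210.1], [341.9, 212.8]]
40 -1 [[331.1, 225.9], [330.6, 224.2], [311.0, 240.1], [312.1, 240.7]]
50 1 [[323.7, 171.7], [323.8, 174.7], [341.7, 213.2], [340.2, 215.9]]
50 -1 [[330.5, 223.9], [329.9, 221.7], [312.3, 240.7], [313.7, 240.8]]
```

View pics/d7.png

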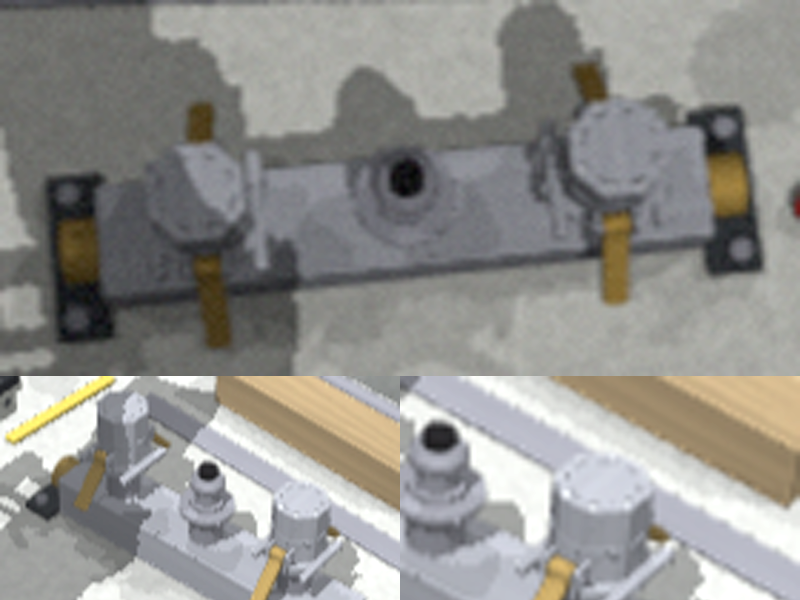

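Run:
```python
from h import *
T=cv2.imread('pics/top0.png');S=cv2.imread('pics/side0.png')
u=lambda x,y:((x+.5)/3.07-.5+50,(y+.5)/3.07-.5+205)
for p,q in(((77,125),(280,87)),((87,220),(293,181))):
    A=cast('top',u(*p),.085);B=cast('top',u(*q),.085);d=A-B;print('rail',A.round(4),B.round(4),np.degrees(np.arctan2(d[1],d[0]))-90)
for p in((185,100),(270,82),(282,178),(195,195)): print('plate',cast('top',u(*p),.087).round(4))
def blob(im,r,th):
    x0,y0,x1,y1=r; m=(im.max(2)<th).astype(np.uint8)[y0:y1,x0:x1]
    n,l,st,c=cv2.connectedComponentsWithStats(m); i=1+np.argmax(st[1:,4]); y,x=np.nonzero(l==i)
    box=cv2.boxPoints(cv2.minAreaRect(np.c_[x,y].astype(np.float32)))+[x0,y0]
    print(th,st[i,4],c[i]+[x0,y0],box.round(1).tolist()); return c[i]+[x0,y0]
for th in(22,28,34):
    a=blob(T,(105,235,140,262),th);b=blob(S,(160,135,190,170),th);print(tri(a,b).round(4),cast('top',a,.11).round(4),cast('side',b,.104).round(4))
a=cv2.resize(T[230:285,95:150],(400,400),interpolation=cv2.INTER_CUBIC);b=cv2.resize(S[135:185,150:200],(400,400),interpolation=cv2.INTER_CUBIC)
cv2.imwrite('pics/d8.png',cv2.convertScaleAbs(np.hstack([a,b]),alpha=2))
```

```text
rail [0.5142 0.4673 0.085 ] [0.5411 0.3169 0.085 ] 10.131568693960858
rail [0.4437 0.4546 0.085 ] [0.4704 0.3039 0.085 ] 10.076466450479245
plate [0.5318 0.387  0.087 ]
plate [0.5447 0.324  0.087 ]
plate [0.4726 0.3115 0.087 ]
plate [0.4609 0.3753 0.087 ]
22 126 [122.53968254 249.17460317] [[118.0, 242.0], [127.0, 242.0], [127.0, 256.0], [118.0, 256.0]]
22 73 [175.08219178 156.19178082] [[169.7, 152.7], [179.0, 150.8], [180.8, 159.8], [171.5, 161.7]]
[0.5036 0.3506 0.1009] [0.5018 0.3479 0.11  ] [0.502  0.3463 0.104 ]
28 137 [122.64963504 249.18978102] [[117.3, 242.1], [126.2, 241.0], [128.2, 256.6], [119.2, 257.7]]
28 106 [175.25471698 155.12264151] [[168.6, 151.8], [178.8, 148.4], [182.4, 159.2], [172.2, 162.6]]
[0.5032 0.3484 0.106 ] [0.5018 0.3477 0.11  ] [0.5053 0.35   0.104 ]
34 145 [122.71724138 249.34482759] [[117.1, 241.6], [126.3, 240.5], [128.3, 256.7], [119.1, 257.9]]
34 111 [175.14414414 155.02702703] [[169.4, 150.3], [179.6, 148.6], [181.6, 160.7], [171.4, 162.4]]
[0.5027 0.3479 0.1068] [0.5014 0.3475 0.11  ] [0.5054 0.3506 0.104 ]
```

View pics/d8.png

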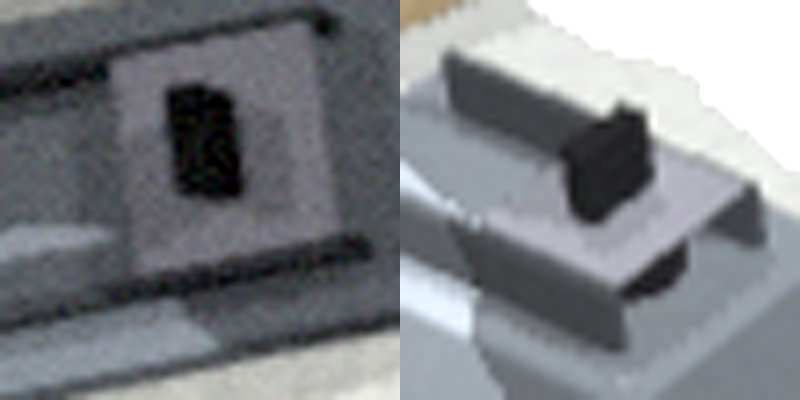

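Run:
```python
from h import *
print(cast('top',(121,146),.16))
plan([.503,.349,.17],10.1)
```

```text
[0.72640457 0.34567477 0.16      ]
t 30.4 pos [0.3719 0.0777 0.2457] yaw 5.55 F [ 1.27 -0.52 -0.95] w 0.004 
 shift [-15.67  25.74   7.57] ang [-0.     0.    -0.079]
```

Call:
jog_arm --grip_force 25 --moves '[{"fingers":-1,"xyz":[-3,5,0],"angular":[0,0,-0.04]},{"fingers":-1,"xyz":[-6,10,0],"angular":[0,0,-0.079]},{"fingers":-1,"xyz":[-9,15,0],"angular":[0,0,-0.079]},{"fingers":-1,"xyz":[-12,20,0],"angular":[0,0,-0.079]},{"fingers":-1,"xyz":[-15.7,25.7,1],"angular":[0,0,-0.079]},{"fingers":-1,"xyz":[-15.7,25.7,4],"angular":[0,0,-0.079]},{"fingers":-1,"xyz":[-15.7,25.7,7.5],"angular":[0,0,-0.079]},{"fingers":-1,"xyz":[-15.7,25.7,7.5],"angular":[0,0,-0.079]},{"fingers":-1,"xyz":[-15.7,25.7,7.5],"angular":[0,0,-0.079]},{"fingers":-1,"xyz":[-15.7,25.7,7.5],"angular":[0,0,-0.079]}]'

```text
clock: 31.65
position: [0.505, 0.3484, 0.1725]
ee_rot: [-0.272, 3.127, 0.002]
force: [0.0, 0.4, -0.1]
width: 0.992
```

Run:
```python
from h import *
plan([.503,.349,.111],10.1)
```

```text
t 31.65 pos [0.505  0.3484 0.1725] yaw 9.93 F [ 0.04  0.39 -0.11] w 0.992 
 shift [0.2  0.09 6.15] ang [ 0.001  0.002 -0.003]
```

Call:
jog_arm --moves '[{"fingers":-1,"xyz":[0.2,0,2],"angular":[0,0,0]},{"fingers":-1,"xyz":[0.2,0,4],"angular":[0,0,0]},{"fingers":-1,"xyz":[0.2,0,5.3],"angular":[0,0,0]},{"fingers":-1,"xyz":[0.2,0,6.1],"angular":[0,0,0]},{"fingers":-1,"xyz":[0.2,0,6.1],"angular":[0,0,0]},{"fingers":1,"xyz":[0.2,0,6.1],"angular":[0,0,0]},{"fingers":1,"xyz":[0.2,0,6.1],"angular":[0,0,0]},{"fingers":1,"xyz":[0.2,0,6.1],"angular":[0,0,0]},{"fingers":1,"xyz":[0.2,0,6.1],"angular":[0,0,0]},{"fingers":1,"xyz":[0.2,0,6.1],"angular":[0,0,0]},{"fingers":1,"xyz":[0.2,0,6.1],"angular":[0,0,0]},{"fingers":1,"xyz":[0.2,0,6.1],"angular":[0,0,0]}]'

```text
clock: 33.15
position: [0.5019, 0.3479, 0.1097]
ee_rot: [-0.273, 3.13, -0.0]
force: [0.1, -0.1, -0.2]
width: 0.287
```

Call:
jog_arm --moves '[{"fingers":1,"xyz":[0.2,0,0],"angular":[0,0,0]}]'

```text
clock: 33.28
position: [0.5, 0.3476, 0.1097]
ee_rot: [-0.273, 3.13, 0.0]
force: [0.4, 0.3, 0.1]
width: 0.176
```

Call:
jog_arm --moves '[{"fingers":1,"xyz":[-0.2,0,0],"angular":[0,0,0]},{"fingers":1,"xyz":[-0.2,0,0],"angular":[0,0,0]},{"fingers":1,"xyz":[-0.2,0,0],"angular":[0,0,0]},{"fingers":1,"xyz":[-0.2,0,0],"angular":[0,0,0]}]'

```text
clock: 33.78
position: [0.5002, 0.3477, 0.1096]
ee_rot: [0.275, -3.126, 0.001]
force: [-6.7, -2.3, 6.7]
width: 0.128
```

Call:
jog_arm --moves '[{"fingers":1,"xyz":[0.1,0.7,0],"angular":[0,0,0]},{"fingers":1,"xyz":[0.1,1.4,0],"angular":[0,0,0]},{"fingers":1,"xyz":[0.1,2.1,0],"angular":[0,0,0]},{"fingers":1,"xyz":[0.1,2.8,0],"angular":[0,0,0]},{"fingers":1,"xyz":[0.1,3.5,0],"angular":[0,0,0]},{"fingers":1,"xyz":[0.1,4.2,0],"angular":[0,0,0]},{"fingers":1,"xyz":[0.1,4.9,0],"angular":[0,0,0]},{"fingers":1,"xyz":[0.1,5.6,0],"angular":[0,0,0]},{"fingers":1,"xyz":[0.1,6.3,0],"angular":[0,0,0]},{"fingers":1,"xyz":[0.1,6.9,0],"angular":[0,0,0]},{"fingers":1,"xyz":[0.1,7.2,0],"angular":[0,0,0]},{"fingers":1,"xyz":[0.1,7.2,0],"angular":[0,0,0]}]'

```text
clock: 35.28
position: [0.4861, 0.4195, 0.1096]
ee_rot: [0.276, -3.126, 0.0]
force: [-8.5, -1.1, 5.3]
width: 0.131
```

Call:
jog_arm --moves '[{"fingers":1,"xyz":[0,0.3,0],"angular":[0,0,0]},{"fingers":1,"xyz":[0,0.5,0],"angular":[0,0,0]},{"fingers":1,"xyz":[0,0.5,0],"angular":[0,0,0]}]'

```text
clock: 35.65
position: [0.4858, 0.4213, 0.1096]
ee_rot: [0.273, -3.125, 0.006]
force: [-8.3, -9.5, 11.1]
width: 0.132
```

Call:
jog_arm --moves '[{"fingers":1,"xyz":[0,-0.2,0],"angular":[0,0,0]},{"fingers":-0.3,"xyz":[0,-0.2,0],"angular":[0,0,0]},{"fingers":-0.3,"xyz":[0,-0.2,0],"angular":[0,0,0]},{"fingers":-0.3,"xyz":[0,-0.2,0],"angular":[0,0,0]},{"fingers":-0.3,"xyz":[0,-0.2,-2],"angular":[0,0,0]},{"fingers":-0.3,"xyz":[0,-0.2,-5],"angular":[0,0,0]},{"fingers":1,"xyz":[2,-4,-10],"angular":[0,0,0]},{"fingers":1,"xyz":[4,-9,-13],"angular":[0,0,0]},{"fingers":1,"xyz":[7,-14,-15],"angular":[0,0,0]},{"fingers":1,"xyz":[10,-19,-15],"angular":[0,0,0]},{"fingers":1,"xyz":[10,-22,-15],"angular":[0,0,0]},{"fingers":1,"xyz":[10,-22,-15],"angular":[0,0,0]}]'

```text
clock: 37.15
position: [0.4278, 0.1872, 0.2603]
ee_rot: [-0.267, 3.129, 0.001]
force: [1.0, 0.2, 0.1]
width: 0.046
```

Run:
```python
from h import *
plan([.503,.349,.14],10.1)
T=bgr('top');S=bgr('side');cv2.imwrite('T7.png',T);cv2.imwrite('S7.png',S)
a=cv2.resize(T[215:295,70:170],(500,400),interpolation=cv2.INTER_CUBIC);b=cv2.resize(S[130:210,130:190],(300,400),interpolation=cv2.INTER_CUBIC)
cv2.imwrite('pics/d9.png',cv2.convertScaleAbs(np.hstack([a,b]),alpha=1.8))
```

```text
t 37.15 pos [0.4278 0.1872 0.2603] yaw 9.74 F [0.97 0.19 0.07] w 0.046 
 shift [-10.14  14.67  12.05] ang [ 0.     0.001 -0.006]
```

View pics/d9.png

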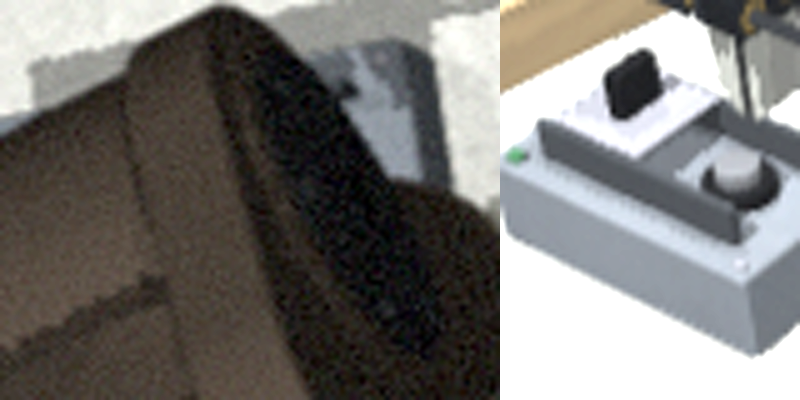

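Run:
```python
from h import *
for p in((177.6,160.5),(178,161.6)): print(cast('side',p,.078))
print(proj('side',[.503,.349,.078]))
```

```text
[0.51321289 0.35507106 0.078     ]
[0.51087828 0.35008596 0.078     ]
[176.00529421 162.9461227 ]
```

Call:
jog_arm --moves '[{"fingers":1,"xyz":[-3,4,0],"angular":[0,0,0]},{"fingers":1,"xyz":[-6,9,0],"angular":[0,0,0]},{"fingers":1,"xyz":[-10.5,14.7,1],"angular":[0,0,0]},{"fingers":1,"xyz":[-10.5,14.7,5],"angular":[0,0,0]},{"fingers":1,"xyz":[-10.5,14.7,10],"angular":[0,0,0]},{"fingers":1,"xyz":[-10.5,14.7,13],"angular":[0,0,0]},{"fingers":1,"xyz":[-10.5,14.7,14.5],"angular":[0,0,0]},{"fingers":1,"xyz":[-10.5,14.7,14.5],"angular":[0,0,0]},{"fingers":1,"xyz":[-10.5,14.7,14.5],"angular":[0,0,0]}]'

```text
clock: 38.38
position: [0.5059, 0.3534, 0.1161]
ee_rot: [-0.273, 3.128, 0.002]
force: [-0.0, 0.8, 1.2]
width: 0.004
```

Run:
```python
from h import *
plan([.507,.350,.097],10.1)
```

```text
t 38.38 pos [0.5059 0.3534 0.1161] yaw 9.99 F [-0.02  0.85  1.25] w 0.004 
 shift [-0.05 -0.36  1.91] ang [ 0.001  0.002 -0.002]
```

Call:
jog_arm --moves '[{"fingers":1,"xyz":[0,-0.3,0.8],"angular":[0,0,0]},{"fingers":1,"xyz":[0,-0.3,1.6],"angular":[0,0,0]},{"fingers":1,"xyz":[0,-0.3,2.1],"angular":[0,0,0]},{"fingers":1,"xyz":[0,-0.3,2.1],"angular":[0,0,0]}]'

```text
clock: 38.88
position: [0.5061, 0.3494, 0.0938]
ee_rot: [-0.273, 3.129, -0.0]
force: [1.2, -1.4, 5.0]
width: 0.005
```

Call:
jog_arm --moves '[{"fingers":1,"xyz":[0,0,0.3],"angular":[0,0,0]},{"fingers":1,"xyz":[0,0,0.5],"angular":[0,0,0]},{"fingers":1,"xyz":[0,0,0.5],"angular":[0,0,0]}]'

```text
clock: 39.25
position: [0.5063, 0.3495, 0.0926]
ee_rot: [-0.272, 3.128, 0.002]
force: [-10.8, -8.9, 40.9]
width: 0.007
```

Run:
```python
from h import *
o=arm.observe();print(o['force'],o['ft_torque'],o['position'])
S=bgr('side');cv2.imwrite('S8.png',S)
crop(S,135,115,215,195,7.5,'pics/e1.png')
```

```text
[-10.76923373  -8.85847328  40.8762468 ] [-1.94301697  2.53629681  0.02343811] [0.50629388 0.34954666 0.09258998]
```

View pics/e1.png

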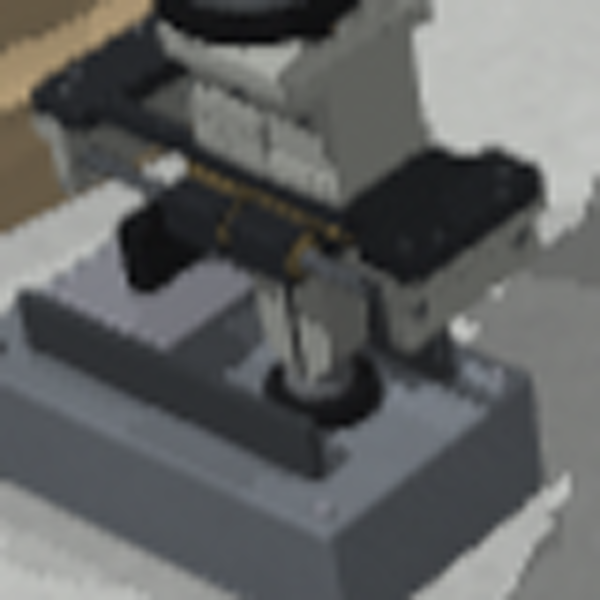

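Call:
jog_arm --moves '[{"fingers":1,"xyz":[0,0,-1.5],"angular":[0,0,0]},{"fingers":1,"xyz":[-0.35,0,-1.5],"angular":[0,0,0]},{"fingers":1,"xyz":[-0.35,0,-1.5],"angular":[0,0,0]},{"fingers":1,"xyz":[-0.35,0,-1.1],"angular":[0,0,0]},{"fingers":1,"xyz":[-0.35,0,-1.1],"angular":[0,0,0]}]'

```text
clock: 39.92
position: [0.5088, 0.3501, 0.0989]
ee_rot: [0.273, -3.129, 0.001]
force: [-0.3, 0.1, 1.5]
width: 0.008
```

Call:
jog_arm --moves '[{"fingers":1,"xyz":[0,0,0.2],"angular":[0,0,0]},{"fingers":1,"xyz":[0,0,0.2],"angular":[0,0,0]},{"fingers":1,"xyz":[0,0,0.2],"angular":[0,0,0]}]'

```text
clock: 40.3
position: [0.5089, 0.3501, 0.0977]
ee_rot: [0.273, -3.129, 0.0]
force: [-1.5, -0.0, 3.0]
width: 0.008
```

Call:
jog_arm --moves '[{"fingers":1,"xyz":[0,0,0.2],"angular":[0,0,0]},{"fingers":1,"xyz":[0,0,0.2],"angular":[0,0,0]},{"fingers":1,"xyz":[0,0,0.2],"angular":[0,0,0]}]'

```text
clock: 40.67
position: [0.509, 0.3502, 0.0958]
ee_rot: [0.273, -3.13, 0.0]
force: [-1.8, -0.6, 3.3]
width: 0.006
```

Call:
jog_arm --moves '[{"fingers":1,"xyz":[0,0,0.2],"angular":[0,0,0]},{"fingers":1,"xyz":[0,0,0.2],"angular":[0,0,0]},{"fingers":1,"xyz":[0,0,0.2],"angular":[0,0,0]}]'

```text
clock: 41.05
position: [0.5091, 0.3503, 0.0938]
ee_rot: [0.273, -3.13, -0.0]
force: [-2.5, -1.4, 4.5]
width: 0.004
```

Call:
jog_arm --moves '[{"fingers":1,"xyz":[0,0,0.2],"angular":[0,0,0]},{"fingers":1,"xyz":[0,0,0.3],"angular":[0,0,0]},{"fingers":1,"xyz":[0,0,0.3],"angular":[0,0,0]}]'

```text
clock: 41.42
position: [0.5093, 0.3503, 0.0929]
ee_rot: [-0.273, 3.129, 0.002]
force: [-8.9, -5.2, 25.7]
width: 0.003
```

Call:
jog_arm --grip_force 20 --moves '[{"fingers":1,"xyz":[0,0,-2],"angular":[0,0,0]},{"fingers":1,"xyz":[0,0,-6],"angular":[0,0,0]},{"fingers":-0.3,"xyz":[0.6,3,-7],"angular":[0,0,0]},{"fingers":-0.3,"xyz":[0.6,7.4,-7],"angular":[0,0,0]},{"fingers":-0.3,"xyz":[0.6,7.4,-7],"angular":[0,0,0]},{"fingers":-0.3,"xyz":[0.6,7.4,-7],"angular":[0,0,0]},{"fingers":-0.3,"xyz":[0.6,7.4,-7],"angular":[0,0,0]},{"fingers":-0.3,"xyz":[0.6,7.4,-7],"angular":[0,0,0]}]'

```text
clock: 42.42
position: [0.491, 0.4211, 0.1607]
ee_rot: [-0.271, 3.13, -0.001]
force: [0.6, -0.7, -0.2]
width: 0.606
```

Run:
```python
from h import *
plan([.487,.4215,.113],10.1)
```

```text
t 42.42 pos [0.491  0.4211 0.1607] yaw 9.9 F [ 0.61 -0.7  -0.18] w 0.606 
 shift [0.38 0.11 4.77] ang [-0.     0.    -0.004]
```

Call:
jog_arm --moves '[{"fingers":-0.3,"xyz":[0.1,0.1,2],"angular":[0,0,0]},{"fingers":-0.3,"xyz":[0.1,0.1,4],"angular":[0,0,0]},{"fingers":-0.3,"xyz":[0.1,0.1,4.7],"angular":[0,0,0]},{"fingers":-0.3,"xyz":[0.1,0.1,4.7],"angular":[0,0,0]},{"fingers":1,"xyz":[0.1,0.1,4.7],"angular":[0,0,0]},{"fingers":1,"xyz":[0.1,0.1,4.7],"angular":[0,0,0]},{"fingers":1,"xyz":[0.1,0.1,4.7],"angular":[0,0,0]},{"fingers":1,"xyz":[0.1,0.1,4.7],"angular":[0,0,0]},{"fingers":1,"xyz":[0.1,0.1,4.7],"angular":[0,0,0]},{"fingers":1,"xyz":[0.1,0.1,4.7],"angular":[0,0,0]},{"fingers":1,"xyz":[0.1,0.1,4.7],"angular":[0,0,0]}]'

```text
clock: 43.8
position: [0.4894, 0.4219, 0.1137]
ee_rot: [0.273, -3.129, 0.002]
force: [-0.0, -4.5, 3.8]
width: 0.131
```

Call:
jog_arm --moves '[{"fingers":1,"xyz":[0,-0.7,0],"angular":[0,0,0]},{"fingers":1,"xyz":[0,-1.4,0],"angular":[0,0,0]},{"fingers":1,"xyz":[0,-2.1,0],"angular":[0,0,0]},{"fingers":1,"xyz":[0,-2.8,0],"angular":[0,0,0]},{"fingers":1,"xyz":[0,-3.5,0],"angular":[0,0,0]},{"fingers":1,"xyz":[0,-4.2,0],"angular":[0,0,0]},{"fingers":1,"xyz":[0,-4.9,0],"angular":[0,0,0]},{"fingers":1,"xyz":[0,-5.6,0],"angular":[0,0,0]},{"fingers":1,"xyz":[0,-6.3,0],"angular":[0,0,0]},{"fingers":1,"xyz":[0,-6.9,0],"angular":[0,0,0]},{"fingers":1,"xyz":[0,-7.2,0],"angular":[0,0,0]},{"fingers":1,"xyz":[0,-7.2,0],"angular":[0,0,0]}]'

```text
clock: 45.3
position: [0.5032, 0.3509, 0.1138]
ee_rot: [-0.271, 3.128, -0.0]
force: [6.8, 1.3, -4.0]
width: 0.129
```

Call:
jog_arm --moves '[{"fingers":1,"xyz":[0,-0.3,0],"angular":[0,0,0]},{"fingers":1,"xyz":[0,-0.6,0],"angular":[0,0,0]},{"fingers":1,"xyz":[0,-0.6,0],"angular":[0,0,0]}]'

```text
clock: 45.68
position: [0.5037, 0.3481, 0.1138]
ee_rot: [-0.274, 3.127, 0.005]
force: [6.9, 8.7, -10.7]
width: 0.132
```

Call:
jog_arm --moves '[{"fingers":1,"xyz":[0,0.15,0],"angular":[0,0,0]},{"fingers":-0.2,"xyz":[0,0.15,0],"angular":[0,0,0]},{"fingers":-0.2,"xyz":[0,0.15,0],"angular":[0,0,0]},{"fingers":-0.2,"xyz":[0,0.15,0],"angular":[0,0,0]},{"fingers":-0.2,"xyz":[0,0.15,-3],"angular":[0,0,0]},{"fingers":-0.2,"xyz":[0,0.15,-8],"angular":[0,0,0]},{"fingers":-0.2,"xyz":[5,-4,-12],"angular":[0,0,0]},{"fingers":-0.2,"xyz":[10,-9,-14],"angular":[0,0,0]},{"fingers":-0.2,"xyz":[13,-14,-14],"angular":[0,0,0]},{"fingers":-0.2,"xyz":[13,-20,-14],"angular":[0,0,0]},{"fingers":-0.2,"xyz":[13,-26,-14],"angular":[0,0,0]},{"fingers":-0.2,"xyz":[13,-26,-14],"angular":[0,0,0]}]'

```text
clock: 47.18
position: [0.4196, 0.0633, 0.2541]
ee_rot: [-0.263, 3.13, -0.0]
force: [0.1, 0.6, 0.3]
width: 0.603
```

Run:
```python
from h import *
print(arm.observe()['position'],arm.observe()['force'])
T=bgr('top');S=bgr('side');cv2.imwrite('T9.png',T)
S0=cv2.imread('pics/side0.png')
def blob(im,r,th):
    x0,y0,x1,y1=r; m=(im.max(2)<th).astype(np.uint8)[y0:y1,x0:x1]
    n,l,st,c=cv2.connectedComponentsWithStats(m); i=1+np.argmax(st[1:,4]); return c[i]+[x0,y0],st[i,4]
print(blob(S0,(160,135,190,170),28),blob(S,(160,135,190,170),28))
a=cv2.resize(T[130:330,60:390],(800,485))[:300]; b=cv2.resize(S[120:270,120:400],(560,300))
b=np.hstack([b,cv2.resize(S[120:220,140:220],(240,300))]); cv2.imwrite('pics/f.png',np.vstack([a,b]))
```

```text
[0.41958681 0.06331794 0.25413856] [0.14289619 0.64223772 0.29648909]
(array([175.25471698, 155.12264151]), np.int32(106)) (array([178.18181818, 154.32727273]), np.int32(110))
```

View pics/f.png

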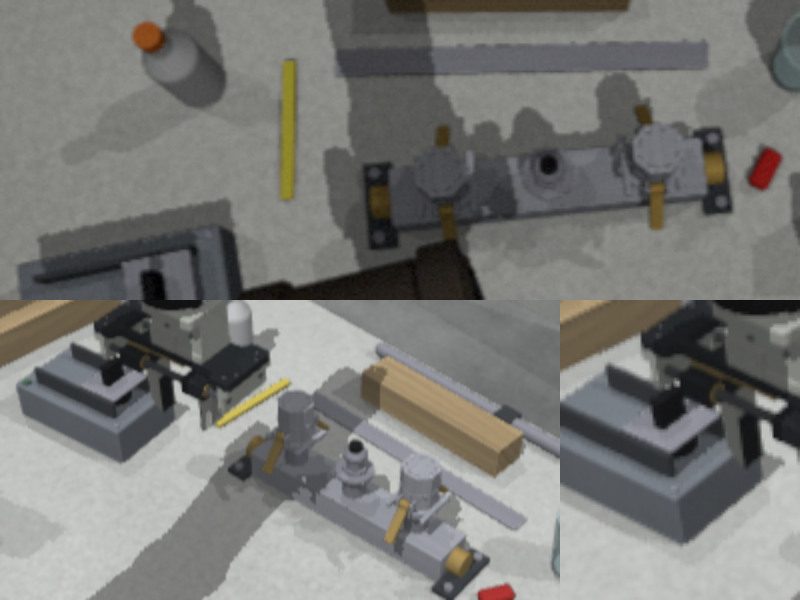

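Run:
```python
from h import *
for f in('pics/top0.png','T9.png'):
    im=cv2.imread(f)
    for th in(22,28):
        m=(im.max(2)<th).astype(np.uint8)[235:262,105:140]; n,l,st,c=cv2.connectedComponentsWithStats(m); i=1+np.argmax(st[1:,4]); print(f,th,c[i]+[105,235],st[i])
im=cv2.imread('T9.png'); S0=bgr('side')
m=(S0.max(2)<28).astype(np.uint8)[140:170,160:182]; n,l,st,c=cv2.connectedComponentsWithStats(m);print(st[1:],c[1:]+[160,140])
```

```text
pics/top0.png 22 [122.53968254 249.17460317] [ 13   7  10  15 126]
pics/top0.png 28 [122.64963504 249.18978102] [ 13   7  11  16 137]
T9.png 22 [123.11320755 249.09433962] [ 14   7   9  15 106]
T9.png 28 [123.11016949 249.09322034] [ 14   7  10  15 118]
[[11  7 11 16 83]
 [21 29  1  1  1]] [[176.08433735 155.63855422]
 [181.         169.        ]]
```

```bash
python3 -c "
from h import *
print(job.sign_off(), arm.observe()['clock'])"
```

```text
the job is handed in; nothing more can be done
the job is handed in; nothing more can be done
```

The job is done and handed in at about 47 s of the 210 s allowed. Only two couplings were on the table. Each is seated and locked on an adaptor of its own, at the two ends of the manifold; the middle adaptor stays open.

**Couplings:** both came to a hard stop at the same height, about 0.127 m at the tool. All four arms were pushed down to a firm stop. The pictures put the arm tips within 1–2 pixels of the fully-down (50°) position.

**Cover and button:** the cover slid 75 mm to its stop and the button was pressed to its stop twice, with about 6 mm of travel. The cover was then slid back to its stop. The fin ended at the same place as at the start, to within about 1 mm.

**Checks that disagreed:**
- **Fingertip length:** the fingertips seem to reach about 3.5 mm further than stated, so the button stopped earlier than I had calculated. A second slow press confirmed the full travel.
- **High forces:** the wrist force briefly reached 46 N on one arm and 41 N on the button. Both were pressed by the fingertips, not the gripper's body, and stayed below the 120 N limit.
- **Cover in the side view:** the fin read 1–3 pixels off at the end, because the dark gripper overlapped it. I relied on the top view and the stop position instead.

I left the other things alone, and they looked unmoved in the last picture as far as it showed them; I did not measure them. Neither coupling was seen to have been knocked aside.

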